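Shut the instrument case and lock its slide lid

ROBOT

A 7-joint arm with a two-finger parallel gripper is mounted at the origin on a cart in front of the work surface, level with it; the furniture and walls round the work are solid. World frame = base frame: x ahead of the robot, y to its left, z up, the work surface at z = 0. Lengths are in m, angles in rad, forces in N, time in s.
With the tool pointing down it reaches from about 0.425 to 0.925 m from the base axis. Payload 6.8 kg.
Tool frame: the origin (TCP) lies between the finger pads; the fingertips stand r.tcp_to_tips ahead of it and the grasp point (between the pads) lies 3 mm ahead of it (r.tcp_to_tips is the distance from the TCP to the fingertips, in m); z points along the fingers, y is the line along which they close (so a half turn about z gives the same grasp; the last joint's range is limited). The gripper opens to 85 mm and grips with 20 to 120 N. Pads are 22 mm wide; open, the fingers measure 114 mm over their backs; the gripper's body (76 mm by 85 mm) begins 54 mm behind the grasp point. The pads swing forward as they close: fully open they stand 13 mm farther back than shut.
Start: joints at [-1.333, 0.477, 0.022, 1.555, -0.011, 1.109, -0.083], TCP at [0.229, 0.635, 0.221] pointing down, gripper open.
Joint ranges: [-2.96, 2.96], [-0.34, 2.1], [-1.41, 1.46], [0.24, 2.44], [-1.37, 4.51], [0.17, 1.92], [-2.96, 2.96]. Speed limits (rad/s): [2.39, 2.39, 3.14, 3.14, 3.14, 3.14, 3.14].

INTERFACE

Orientations are given as a rotation vector (axis times angle).
In Python, from bench import r gives the robot as it stands. The module is installed in compiled form; this text tells all that it offers.
- The arm moves only by the tool step_arm, never from a script. Its argument "moves" is a list of rows, each an object of numbers: "rx", "ry", "rz": the turn, a rotation vector about the tool's x, y, z in degrees; "dx", "dy", "dz": the shift along the tool's x, y, z in mm; "gripper": the opening, from -1 (shut) to 1 (fully open). In form: [{"rx": .., "ry": .., "rz": .., "dx": .., "dy": .., "dz": .., "gripper": ..}, ...]. A call has 1 to 20 rows; each row shifts and turns the commanded pose from where the row before left it, along the tool's axes as they then stand; what a row does not reach is not made up. A row lasts 1/8 s, in which the tool goes at most 62.5 mm and 10.7 degrees, less where a joint would pass 70% of its speed; a pose out of reach is approached as far as the arm can. A call is refused whole if a number of a shift passes 62.5 or a number of a turn 10.7, either way. A call with a gripper value outside its range is refused whole. The fingers move at their own pace and stop on an object; "grip_force" is the grip in N (left out, the last holds). Time passes only in rows, so rows that do not move let the fingers close. It gives the time, the measured TCP pose, the force, the opening and the grip force at its end, in the units of the state.
- r.get_obs(): the state, without advancing time (a new reading comes with each control period).
- r.grab_frame(name): name is "scene" or "top" or "wrist"; returns the picture (420x560x3 uint8, blue, green, red); there is no depth.
- r.camera_info(name): a dict with "mtx" (3x3 intrinsics, pixels), "rvec" (rotation vector, rad) and "tvec" (3), from world to camera coordinates, as OpenCV has them. Camera axes: x right, y down, z forward; pixel columns grow to the right and rows downward; lengths in m; the calibration is good to about 2 mm. A picture is of the moment at which its call begins: read the wrist's pose just before it. camera_info takes no time and is no camera call; for the wrist camera it gives the pose at the moment of the call.
- r.hand_in(): hands the job in; it is judged then, once.
The state is a dict: "clock": time; "joints": joint angles; "qvel": joint speeds; "tau": joint torques, N m; "tcp_pos": TCP position; "orientation": TCP orientation; "contact_force": force on the tool from outside, world axes, zero at the start; "moment": the same for the moment, N m; "grip_width": finger opening in m; "gripper_force": force on a finger pad.
Only numpy, scipy, OpenCV 4.12 (cv2) and the standard library are available. Lean on these libraries where they do the work, as an engineer would, in place of code of your own. Each camera call takes 0.05 s, during which the arm holds its last target. There are 200 camera calls.

TASK

Shut the aluminium instrument case: its flush slide lid has no handle, so press a fingertip on the rubber pad, moderately and never with more than 25 N, and drag the lid fully home over the open compartment. Then lock it: thread the steel locking rod, from the bell-mouthed side, through the case wall, the lug under the lid and the opposite wall until the rod's head meets the wall, and let go. Leave the lens tube, tape roll and small vice where they stand.

Things in the scene. Friction and masses are not known exactly. Their poses are not given: they have to be found in the camera images.
- case: Fixed aluminium case, 200 (x) x 100 (y) x 52 mm. Origin: centre of its underside; +x is the far end with the fixed deck, +y the side where the rod enters (robot's left), z up. Walls 8 mm. Window in the top: x -92 to +4 mm, y -42 to +42 mm; deck over x +4 to +100 mm. An objective lies stored inside, below the lid's path
- lid (a joint): Slide lid, m: 0 = drawn back under the deck (36 mm of it shows in the window), 0.060 = fully home at the end stop; grows along case -x (toward the robot). Lid 124 x 80 mm, covered by a plain black rubber pad without rim or grip. Its rear end stays under the deck. About 3 N of friction holds it where it is left
- window_edge (a point): Middle of the deck's edge across the window, on top (case x +4 mm, z 52 mm). The lid shows on its -x side. The pad's top lies 5.5 to 13.5 mm lower (worn: feel for it). The pad is springy: it sinks 1 mm per 4 N, at most 2.5 mm (10 N), then is hard. A touch slips, a press of 8 to 15 N carries the lid
- hole_in (a point): Centre of the bell-mouthed 13 mm hole (mouth 19 mm) in the outer face of the +y wall, 24 mm above the worktop, case x +18 mm. The passage runs level along case -y: this wall, a bell-mouthed 13 mm hole 30 mm long in the lug under the lid (in line only when the lid is fully home), then a bell-mouthed hole in the other wall
- hole_out (a point): Centre of the hole in the outer face of the case's -y wall, 100 mm from hole_in along case -y
- rod: Loose steel rod, 164 mm long, 0.08 to 0.17 kg, lying on the worktop. Body +x runs along the shaft to its nose. Square head 16 x 16 x 44 mm (body x -44 to 0), then a round shaft 9 mm thick, 120 mm long, nose tapered. Origin: below the shoulder, on the head's underside; the axis is 8 mm above it. Balances about 7 mm inside the head
- rod_head (a point): Centre of the rod's square head, on the axis: the place to grip
- rod_shoulder (a point): Face of the head where the shaft begins, on the axis: it comes to rest against hole_in
- rod_tip (a point): End of the rod's nose, on the axis, 120 mm from the shoulder; it stands 20 mm out of the far wall when the rod is home
- lens_tube: Bystander: black lens tube standing upright, 43 mm wide, 62 mm high; origin at its foot
- tape_roll: Bystander: roll of tape lying flat, 66 mm wide, 20 mm high; origin at its underside
- small_vice: Bystander: small grey machine vice, 42 x 131 x 44 mm, lying along y; origin at its underside

How it is judged:
On the way, in this order (a step that is already met when the one before it is completed fails the run):
1. the lid is fully home, before the rod is in (value of joint lid above 0.0575 m and y of rod_tip in the frame of case above 0.04 m), for 0.2 s.
2. the rod is threaded through all three holes up to its head (distance between rod_shoulder and hole_in below 0.007 m and y of rod_tip in the frame of case below -0.062 m), for 0.2 s.
At the end, for the whole second after the job is handed in: The lid is fully home (joint above 0.0575 m); the rod passes through all holes, its shoulder within 7 mm of hole_in and its tip at least 12 mm out of the far wall; released and at rest (all of step 2 and value of joint lid above 0.0575 m and distance between rod_tip and hole_out below 0.026 m and linear speed of rod below 0.02 m/s and contact force between the fingers and rod below 0.1 N); the robot touches nothing.
It fails at once if the lid or its pad is pressed with more than 25 N (contact force between any of the fingers, the arm and lid above 25 N).
It fails at once if a bystander is moved more than 30 mm or tipped (distance of any of lens_tube, tape_roll, small_vice from where it was at the start of the episode above 0.03 m or angle between any of lens_tube, small_vice's own z axis and vertical above 0.5 rad).
It also fails if it takes over 64 s, if anything falls off the work surface, if the arm or the gripper's body presses on something with over 40 N, if the wrist force passes 120 N, or if a joint passes its speed limit or range.

## Working session

There is one attempt and no reset: what is moved stays moved. The work goes in short steps, Python scripts to look and compute and a tool call to move; the robot and the scene stay as the last step left them, time stands still between calls to the robot, and variables do not carry over. Pictures are saved under pics/ and viewed, at most 10 in all, crops included, and the job is handed in when it is done.

Besides the shell and the picture viewer there is one more tool, called after "Emit:" as name(argument=value, ...) on one line, values as JSON. step_arm: Moves the arm, as the interface text tells. Its arguments: {"type":"object","properties":{"moves":{"type":"array","items":{"type":"object","properties":{"rx":{"type":"number"},"ry":{"type":"number"},"rz":{"type":"number"},"dx":{"type":"number"},"dy":{"type":"number"},"dz":{"type":"number"},"gripper":{"type":"number"}}}},"grip_force":{"type":"number"}},"required":["moves"]}

```bash
mkdir -p pics
cat > h.py <<'E'
import numpy as np, cv2
from scipy.spatial.transform import Rotation as R
from bench import r
def cam(n):
    c=r.camera_info(n); K=np.array(c["mtx"],float); Rm=cv2.Rodrigues(np.array(c["rvec"],float))[0]; t=np.array(c["tvec"],float).ravel(); return K,Rm,t
def ray(c,uv,z):
    K,Rm,t=c; o=-Rm.T@t; d=Rm.T@np.linalg.inv(K)@np.array([uv[0],uv[1],1.]); return o+d*(z-o[2])/d[2]
def proj(c,p):
    K,Rm,t=c; q=K@(Rm@np.asarray(p,float)+t); return q[:2]/q[2]
E
python3 - <<'E'
from h import *
for n in("scene","top"):
    c=cam(n); im=r.grab_frame(n); cv2.imwrite(f"pics/{n}0.png",im); print(n,-c[1].T@c[2],c[0][0,0],c[1][2])
o=r.get_obs(); print(o, r.tcp_to_tips)
E
```

```text
scene [ 0.07670732 -0.54361452  0.54632045] 409.13366762574 [ 0.53181996  0.6757831  -0.51037705]
top [0.48004686 0.06807353 1.30065133] 516.3510287284112 [ 0.0739561  -0.02636706 -0.99691287]
{'clock': 0.1, 'joints': array([-1.3331174 ,  0.47773304,  0.02233591,  1.55633704, -0.01148692,
        1.1093058 , -0.08310233]), 'qvel': array([ 0.00160363, -0.00291857,  0.00015208, -0.00208732,  0.00147076,
       -0.00048784,  0.00017066]), 'tau': array([ 3.72338196e-03, -5.97754276e+01,  1.61327966e+00, -2.81953400e+01,
        1.28179468e-02,  5.12413419e-03,  1.52136437e-08]), 'tcp_pos': array([0.22860321, 0.63452994, 0.22021893]), 'orientation': array([-5.40373435e-01, -3.09461004e+00,  2.58800351e-03]), 'contact_force': array([ 0.50329765, -0.5884867 ,  0.38201886]), 'moment': array([-0.0143768 ,  0.00885821, -0.01257112]), 'gripper_force': 0.0, 'grip_width': 0.0853733258896881} 0.022
```

View pics/top0.png

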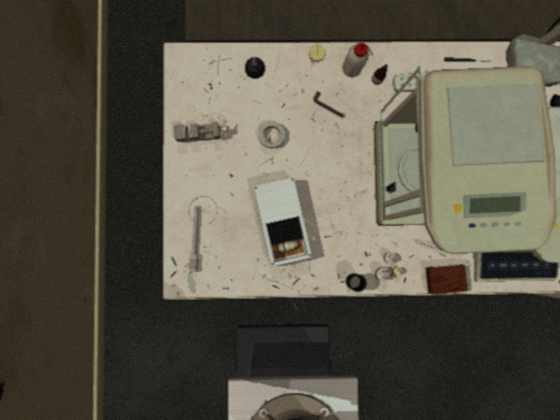

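View pics/scene0.png

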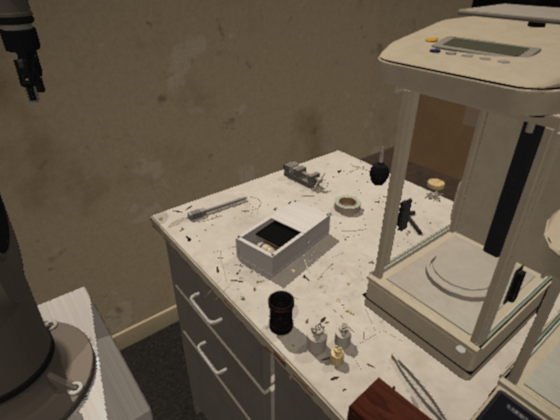

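The top view shows the case with its deck at about (280,200) and the pad at (284,230). The rod is near (197,240), with its head toward the robot. The vice is at (203,131), the tape at (272,134) and the lens tube at (356,282).

Run:
```python
from h import *
im=cv2.imread("pics/top0.png")[172:286,178:324]
cv2.imwrite("pics/top0c.png",cv2.resize(im,None,fx=5,fy=5,interpolation=cv2.INTER_CUBIC))
```

```text
(no output)
```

View pics/top0c.png

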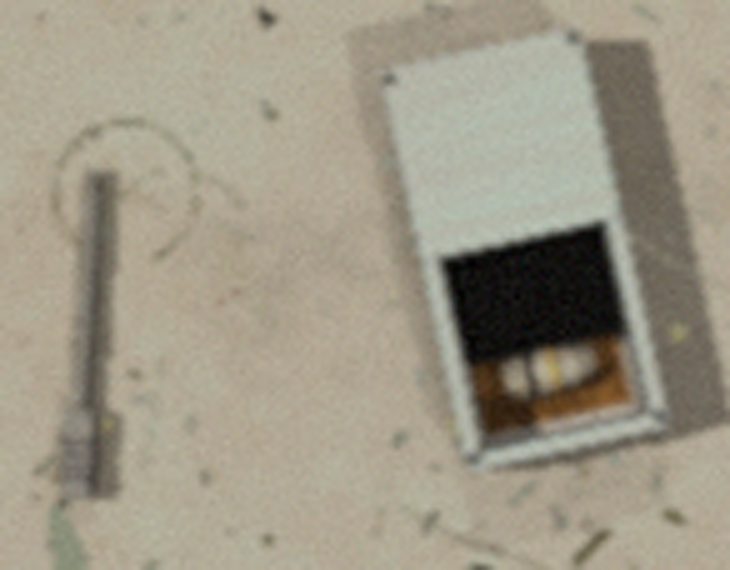

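Run:
```python
from h import *
c=cam("top"); f=lambda u,v,z: ray(c,((u+.5)/5-.5+178,(v+.5)/5-.5+172),z)
C=[f(386,76,.052),f(577,35,.052),f(663,425,.052),f(478,465,.052)]
for p in C: print(p.round(4))
print([np.linalg.norm(C[i]-C[(i+1)%4]).round(4) for i in range(4)])
ctr=sum(C)/4; ax=(C[0]+C[1]-C[2]-C[3])[:2]; print("ctr",ctr,"yaw",np.degrees(np.arctan2(ax[1],ax[0])))
a=(C[0]-C[1]+C[3]-C[2])[:2]; print("yaw2",np.degrees(np.arctan2(-a[0],a[1])))
W=[f(443,258,.052),f(605,222,.052)]; print("win",(W[0]+W[1])/2, np.linalg.norm(W[0]-W[1]))
h,s,t=f(76,496,.013),f(79,410,.010),f(103,172,.008); print("rod",h,s,t,np.linalg.norm(h-t),np.degrees(np.arctan2(*(t-h)[1::-1])))
```

```text
[0.6189 0.0862 0.052 ]
[ 0.638 -0.007  0.052]
[ 0.4482 -0.0455  0.052 ]
[0.4303 0.044  0.052 ]
[np.float64(0.0952), np.float64(0.1937), np.float64(0.0913), np.float64(0.1933)]
ctr [0.53383473 0.01943    0.052     ] yaw 12.047761297189847
yaw2 11.441775824932568
win [0.53832038 0.02023997 0.052     ] 0.08045917697045386
rod [0.41641118 0.24188594 0.013     ] [0.45861892 0.24074171 0.01      ] [0.57700036 0.22885102 0.008     ] 0.16119489745440402 -4.6404868140563975
```

The crop shows the case's top corners at about (386,76), (577,35), (663,425) and (478,465). The rod lies from (76,496) to (103,172), with its head near the robot. The measured sizes match the given ones to about 3%, so I'll compute the first move.

```bash
cat >> h.py <<'E'
def go(p,yang=None,frac=False):
    "tool-axis shift (mm) to world p at the present orientation; turn rz to bring tool y to world angle yang (deg), and tilt error"
    o=r.get_obs(); M=R.from_rotvec(o["orientation"]).as_matrix(); d=M.T@(np.array(p)-o["tcp_pos"])*1000
    a=np.degrees(np.arctan2(M[1,1],M[0,1])); rz=None if yang is None else -((yang-a+180)%360-180)
    print("t",round(o["clock"],2),"tcp",o["tcp_pos"].round(4),"F",o["contact_force"].round(1),"gw",round(o["grip_width"],4),"\nz",M[:,2].round(4),"yang",round(a,2),"shift",d.round(1),"rz",rz)
E
python3 -c "
from h import *
go([.522,.017,.2],101.8)"
```

```text
t 0.1 tcp [0.2286 0.6345 0.2202] F [ 0.5 -0.6  0.4] gw 0.0854 
z [-4.0e-04 -1.6e-03 -1.0e+00] yang 70.19 shift [-485.3 -481.5   21.1] rz -31.609978738333325
```

Emit:
step_arm(moves=[{"dx": -20,"dy": -20,"gripper": -1},{"dx": -40,"dy": -40},{"dx": -40,"dy": -40},{"dx": -40,"dy": -40,"dz": 2},{"dx": -40,"dy": -40,"dz": 2},{"dx": -40,"dy": -40,"dz": 2},{"dx": -40,"dy": -40,"dz": 2},{"dx": -40,"dy": -40,"dz": 2},{"dx": -40,"dy": -40,"dz": 2},{"dx": -40,"dy": -40,"dz": 2},{"dx": -40,"dy": -40,"dz": 2},{"dx": -40,"dy": -40,"dz": 2},{"dx": -25,"dy": -21,"dz": 3},{"rz": -10.5},{"rz": -10.5},{"rz": -10.6},{},{}])

```text
invalid input at $.moves[0]: expected keys rx, ry, rz, dx, dy, dz, gripper
```

Run:
```python
from h import *
go([.522,.017,.2],101.8); print(r.tcp_to_tips)
c=cam("wrist"); im=r.grab_frame("wrist"); cv2.imwrite("pics/w1.png",im); np.savez("w1.npz",K=c[0],R=c[1],t=c[2])
print(-c[1].T@c[2],c[0])
```

```text
t 0.1 tcp [0.2286 0.6345 0.2202] F [ 0.5 -0.6  0.4] gw 0.0854 
z [-4.0e-04 -1.6e-03 -1.0e+00] yang 70.19 shift [-485.3 -481.5   21.1] rz -31.609978738333325
0.022
[0.16632211 0.65565866 0.37292772] [[322.46807478   0.         281.51620817]
 [  0.         322.46807478 207.4541597 ]
 [  0.           0.           1.        ]]
```

View pics/w1.png

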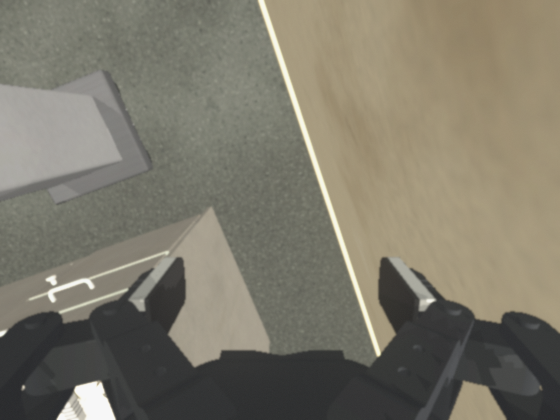

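The call was refused because every row needs all seven keys, so the arm hasn't moved. This picture shows only the floor and the table's edge.

Emit:
step_arm(moves=[{"rx": 0,"ry": 0,"rz": 0,"dx": -20,"dy": -20,"dz": 0,"gripper": -1},{"rx": 0,"ry": 0,"rz": 0,"dx": -40,"dy": -40,"dz": 0,"gripper": -1},{"rx": 0,"ry": 0,"rz": 0,"dx": -40,"dy": -40,"dz": 0,"gripper": -1},{"rx": 0,"ry": 0,"rz": 0,"dx": -40,"dy": -40,"dz": 2,"gripper": -1},{"rx": 0,"ry": 0,"rz": 0,"dx": -40,"dy": -40,"dz": 2,"gripper": -1},{"rx": 0,"ry": 0,"rz": 0,"dx": -40,"dy": -40,"dz": 2,"gripper": -1},{"rx": 0,"ry": 0,"rz": 0,"dx": -40,"dy": -40,"dz": 2,"gripper": -1},{"rx": 0,"ry": 0,"rz": 0,"dx": -40,"dy": -40,"dz": 2,"gripper": -1},{"rx": 0,"ry": 0,"rz": 0,"dx": -40,"dy": -40,"dz": 2,"gripper": -1},{"rx": 0,"ry": 0,"rz": 0,"dx": -40,"dy": -40,"dz": 2,"gripper": -1},{"rx": 0,"ry": 0,"rz": 0,"dx": -40,"dy": -40,"dz": 2,"gripper": -1},{"rx": 0,"ry": 0,"rz": 0,"dx": -40,"dy": -40,"dz": 2,"gripper": -1},{"rx": 0,"ry": 0,"rz": 0,"dx": -25,"dy": -21,"dz": 3,"gripper": -1},{"rx": 0,"ry": 0,"rz": -10.5,"dx": 0,"dy": 0,"dz": 0,"gripper": -1},{"rx": 0,"ry": 0,"rz": -10.5,"dx": 0,"dy": 0,"dz": 0,"gripper": -1},{"rx": 0,"ry": 0,"rz": -10.6,"dx": 0,"dy": 0,"dz": 0,"gripper": -1},{"rx": 0,"ry": 0,"rz": 0,"dx": 0,"dy": 0,"dz": 0,"gripper": -1},{"rx": 0,"ry": 0,"rz": 0,"dx": 0,"dy": 0,"dz": 0,"gripper": -1}])

```text
clock: 2.4
tcp_pos: [0.522, 0.0181, 0.2]
orientation: [0.317, -3.125, -0.0]
contact_force: [-1.2, -0.4, -0.1]
grip_width: 0.0003
gripper_force: 0.0
```

Run:
```python
from h import *
go([.522,.017,.2],101.8); print(r.tcp_to_tips)
c=cam("wrist"); im=r.grab_frame("wrist"); cv2.imwrite("pics/w2.png",im); np.savez("w2.npz",K=c[0],R=c[1],t=c[2])
print(-c[1].T@c[2])
```

```text
t 2.4 tcp [0.522  0.0181 0.2   ] F [-1.2 -0.4 -0.1] gw 0.0003 
z [-1.e-04  0.e+00 -1.e+00] yang 101.58 shift [ 0.2 -1.1  0. ] rz -0.22120575319920022
0.022
[0.45700912 0.00302057 0.35273625]
```

View pics/w2.png

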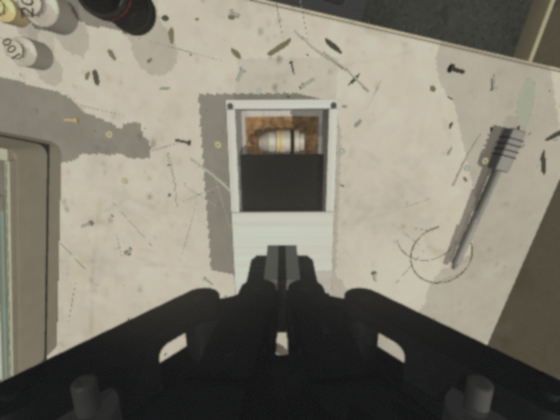

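Wrist view: the case's near-end corners are at (229,100) and (338,100), and the deck edge is at row 212 from column 234 to 330. The rod's head is at about (503,145) and its tip at (453,268).

Run:
```python
from h import *
d=np.load("w2.npz"); c=(d["K"],d["R"],d["t"]); im=cv2.imread("pics/w2.png"); g=cv2.GaussianBlur(cv2.cvtColor(im,cv2.COLOR_BGR2GRAY),(3,3),0).astype(int)
for v in (110,160,185,225): print("row",v,[(u,g[v,u]) for u in list(range(224,246,2))+list(range(320,346,2))])
for u in (270,300): print("col",u,[(v,g[v,u]) for v in list(range(92,122,2))+list(range(206,218,2))])
# rod mask: dark bluish against paper
hsv=cv2.cvtColor(im,cv2.COLOR_BGR2HSV)
L=[ray(c,(229,100),.052),ray(c,(338,100),.052),ray(c,(234,212),.052),ray(c,(330,212),.052)]
for p in L: print(p.round(4))
print(np.linalg.norm(L[0]-L[1]))
for uv,z in(((506,128),.013),((494,165),.010),((453,266),.008)): print("rod",ray(c,uv,z).round(4))
cv2.imwrite("pics/w2c.png",np.hstack([cv2.resize(im[90:220,215:345],None,fx=3.0,fy=4.6,interpolation=cv2.INTER_CUBIC)[:,:,:],cv2.resize(im[115:275,430:530],None,fx=4.0,fy=598/160,interpolation=cv2.INTER_CUBIC)]))
print(cv2.imread("pics/w2c.png").shape)
```

```text
row 110 [(224, np.int64(130)), (226, np.int64(153)), (228, np.int64(171)), (230, np.int64(172)), (232, np.int64(179)), (234, np.int64(167)), (236, np.int64(132)), (238, np.int64(123)), (240, np.int64(124)), (242, np.int64(134)), (244, np.int64(138)), (320, np.int64(113)), (322, np.int64(103)), (324, np.int64(89)), (326, np.int64(88)), (328, np.int64(121)), (330, np.int64(175)), (332, np.int64(187)), (334, np.int64(191)), (336, np.int64(191)), (338, np.int64(188)), (340, np.int64(187)), (342, np.int64(187)), (344, np.int64(187))]
row 160 [(224, np.int64(128)), (226, np.int64(129)), (228, np.int64(151)), (230, np.int64(186)), (232, np.int64(193)), (234, np.int64(196)), (236, np.int64(177)), (238, np.int64(119)), (240, np.int64(76)), (242, np.int64(56)), (244, np.int64(53)), (320, np.int64(44)), (322, np.int64(50)), (324, np.int64(73)), (326, np.int64(104)), (328, np.int64(169)), (330, np.int64(192)), (332, np.int64(197)), (334, np.int64(195)), (336, np.int64(178)), (338, np.int64(170)), (340, np.int64(180)), (342, np.int64(185)), (344, np.int64(185))]
row 185 [(224, np.int64(158)), (22
[... 1471 characters left out ...]
0)), (216, np.int64(196))]
col 300 [(92, np.int64(174)), (94, np.int64(142)), (96, np.int64(120)), (98, np.int64(134)), (100, np.int64(180)), (102, np.int64(195)), (104, np.int64(198)), (106, np.int64(196)), (108, np.int64(157)), (110, np.int64(115)), (112, np.int64(117)), (114, np.int64(114)), (116, np.int64(89)), (118, np.int64(70)), (120, np.int64(70)), (206, np.int64(52)), (208, np.int64(51)), (210, np.int64(72)), (212, np.int64(152)), (214, np.int64(191)), (216, np.int64(195))]
[ 0.4503 -0.0462  0.052 ]
[0.4309 0.0484 0.052 ]
[ 0.5514 -0.025   0.052 ]
[0.5327 0.0663 0.052 ]
0.09658373621366874
rod [0.4193 0.2293 0.013 ]
rod [0.4576 0.2334 0.01  ]
rod [0.5785 0.2317 0.008 ]
(598, 790, 3)
```

View pics/w2c.png

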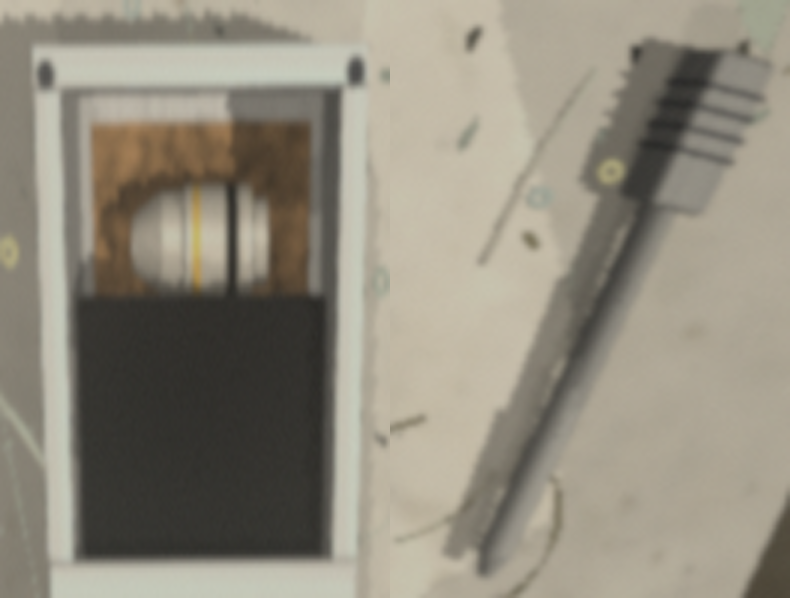

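The composite shows the case's near corners at full-image (226,99.8) and (338,99.8), and the deck edge at v=211.7. The rod's shaft runs from shoulder (497.5,171) to tip (453.8,268). The middle of the head's top face runs from (518.5,130) to (502,170).

Run:
```python
from h import *
d=np.load("w2.npz"); c=(d["K"],d["R"],d["t"]); f=lambda u,v,z: ray(c,(u,v),z)
A,B,Cc,D=f(226,99.3,.052),f(338,99.3,.052),f(231.5,211.8,.052),f(334,211.8,.052)
for p in(A,B,Cc,D): print(p.round(4))
print("w",np.linalg.norm(A-B),np.linalg.norm(Cc-D),"len(104)",np.linalg.norm(A-Cc),np.linalg.norm(B-D))
n=(A+B)/2; w=(Cc+D)/2; x=(w-n)[:2]; print("yaw",np.degrees(np.arctan2(x[1],x[0])), [np.degrees(np.arctan2(-q[0],q[1])) for q in (B-A,D-Cc)],"win",w, "near",n)
for uv,z in(((518.5,130.2),.016),((502,170.1),.016),((497.5,171.2),.010),((453.75,268),.0085)): print("rod",f(*uv,z).round(4))
```

```text
[ 0.4503 -0.0489  0.052 ]
[0.4303 0.0483 0.052 ]
[ 0.5517 -0.0274  0.052 ]
[0.5317 0.0701 0.052 ]
w 0.09918888098678114 0.0994715478289013 len(104) 0.10369420489344365 0.10366256535343368
yaw 12.037980587177419 [np.float64(11.609898247435893), np.float64(11.629339675234123)] win [0.54170716 0.02133866 0.052     ] near [ 4.40308804e-01 -2.84489293e-04  5.20000000e-02]
rod [0.4192 0.2405 0.016 ]
rod [0.4609 0.2395 0.016 ]
rod [0.4631 0.2395 0.01  ]
rod [0.5805 0.2331 0.0085]
```

Everything matches the given sizes (width 99, length 104 mm). The case origin is about (0.538,0.0205) at yaw 11.8°. I'll go down to just above the pad.

Emit:
step_arm(moves=[{"rx": 0,"ry": 0,"rz": -0.2,"dx": -3,"dy": -1,"dz": 30,"gripper": -1},{"rx": 0,"ry": 0,"rz": 0,"dx": 0,"dy": 0,"dz": 40,"gripper": -1},{"rx": 0,"ry": 0,"rz": 0,"dx": 0,"dy": 0,"dz": 35,"gripper": -1},{"rx": 0,"ry": 0,"rz": 0,"dx": 0,"dy": 0,"dz": 20,"gripper": -1},{"rx": 0,"ry": 0,"rz": 0,"dx": 0,"dy": 0,"dz": 0,"gripper": -1},{"rx": 0,"ry": 0,"rz": 0,"dx": 0,"dy": 0,"dz": 0,"gripper": -1},{"rx": 0,"ry": 0,"rz": 0,"dx": 0,"dy": 0,"dz": 0,"gripper": -1}])

```text
clock: 3.32
tcp_pos: [0.5261, 0.0179, 0.0762]
orientation: [-0.327, 3.122, 0.0]
contact_force: [0.6, 0.0, -0.4]
grip_width: 0.0003
gripper_force: 0.0
```

Emit:
step_arm(moves=[{"rx": 0,"ry": 0,"rz": 0,"dx": 0,"dy": 0,"dz": 2,"gripper": -1},{"rx": 0,"ry": 0,"rz": 0,"dx": 0,"dy": 0,"dz": 2,"gripper": -1},{"rx": 0,"ry": 0,"rz": 0,"dx": 0,"dy": 0,"dz": 2,"gripper": -1},{"rx": 0,"ry": 0,"rz": 0,"dx": 0,"dy": 0,"dz": 0,"gripper": -1}])

```text
clock: 3.82
tcp_pos: [0.525, 0.0178, 0.0689]
orientation: [0.328, -3.124, -0.0]
contact_force: [0.4, 0.5, 0.7]
grip_width: -0.0
gripper_force: 0.0
```

Emit:
step_arm(moves=[{"rx": 0,"ry": 0,"rz": 0,"dx": 0,"dy": 0,"dz": 1,"gripper": -1},{"rx": 0,"ry": 0,"rz": 0,"dx": 0,"dy": 0,"dz": 1,"gripper": -1},{"rx": 0,"ry": 0,"rz": 0,"dx": 0,"dy": 0,"dz": 0,"gripper": -1}])

```text
clock: 4.2
tcp_pos: [0.5251, 0.0178, 0.067]
orientation: [0.328, -3.124, -0.0]
contact_force: [1.2, -0.1, 0.9]
grip_width: -0.0003
gripper_force: 0.0
```

Emit:
step_arm(moves=[{"rx": 0,"ry": 0,"rz": 0,"dx": 0,"dy": 0,"dz": 1,"gripper": -1},{"rx": 0,"ry": 0,"rz": 0,"dx": 0,"dy": 0,"dz": 0,"gripper": -1}])

```text
clock: 4.45
tcp_pos: [0.5252, 0.0178, 0.066]
orientation: [0.328, -3.124, 0.0]
contact_force: [-0.5, -0.4, -0.1]
grip_width: -0.0
gripper_force: 0.0
```

Emit:
step_arm(moves=[{"rx": 0,"ry": 0,"rz": 0,"dx": 0,"dy": 0,"dz": 1,"gripper": -1},{"rx": 0,"ry": 0,"rz": 0,"dx": 0,"dy": 0,"dz": 0,"gripper": -1}])

```text
clock: 4.7
tcp_pos: [0.5251, 0.0177, 0.065]
orientation: [0.328, -3.124, -0.0]
contact_force: [-0.2, -0.6, -0.1]
grip_width: -0.0001
gripper_force: 0.0
```

Emit:
step_arm(moves=[{"rx": 0,"ry": 0,"rz": 0,"dx": 0,"dy": 0,"dz": 1,"gripper": -1},{"rx": 0,"ry": 0,"rz": 0,"dx": 0,"dy": 0,"dz": 0,"gripper": -1}])

```text
clock: 4.95
tcp_pos: [0.5251, 0.0178, 0.064]
orientation: [0.328, -3.124, -0.0]
contact_force: [0.3, 0.4, 0.1]
grip_width: 0.0001
gripper_force: 0.0
```

Emit:
step_arm(moves=[{"rx": 0,"ry": 0,"rz": 0,"dx": 0,"dy": 0,"dz": 1,"gripper": -1},{"rx": 0,"ry": 0,"rz": 0,"dx": 0,"dy": 0,"dz": 0,"gripper": -1}])

```text
clock: 5.2
tcp_pos: [0.5251, 0.0178, 0.063]
orientation: [0.328, -3.124, -0.0]
contact_force: [0.6, 0.5, 0.2]
grip_width: 0.0001
gripper_force: 0.0
```

Emit:
step_arm(moves=[{"rx": 0,"ry": 0,"rz": 0,"dx": 0,"dy": 0,"dz": 1,"gripper": -1},{"rx": 0,"ry": 0,"rz": 0,"dx": 0,"dy": 0,"dz": 0,"gripper": -1}])

```text
clock: 5.45
tcp_pos: [0.5251, 0.0178, 0.062]
orientation: [0.328, -3.124, -0.0]
contact_force: [-0.4, 0.5, -0.9]
grip_width: -0.0001
gripper_force: 0.0
```

Emit:
step_arm(moves=[{"rx": 0,"ry": 0,"rz": 0,"dx": 0,"dy": 0,"dz": 1,"gripper": -1},{"rx": 0,"ry": 0,"rz": 0,"dx": 0,"dy": 0,"dz": 0,"gripper": -1}])

```text
clock: 5.7
tcp_pos: [0.5251, 0.0178, 0.061]
orientation: [0.328, -3.124, -0.0]
contact_force: [0.1, -0.5, 0.4]
grip_width: -0.0001
gripper_force: 0.0
```

Emit:
step_arm(moves=[{"rx": 0,"ry": 0,"rz": 0,"dx": 0,"dy": 0,"dz": 1,"gripper": -1},{"rx": 0,"ry": 0,"rz": 0,"dx": 0,"dy": 0,"dz": 0,"gripper": -1}])

```text
clock: 5.95
tcp_pos: [0.5251, 0.0178, 0.06]
orientation: [0.328, -3.124, -0.0]
contact_force: [0.0, -0.2, 1.1]
grip_width: -0.0003
gripper_force: 0.0
```

Emit:
step_arm(moves=[{"rx": 0,"ry": 0,"rz": 0,"dx": 0,"dy": 0,"dz": 0.7,"gripper": -1},{"rx": 0,"ry": 0,"rz": 0,"dx": 0,"dy": 0,"dz": 0,"gripper": -1}])

```text
clock: 6.2
tcp_pos: [0.5251, 0.0178, 0.0593]
orientation: [0.328, -3.124, -0.0]
contact_force: [-0.5, 0.0, -0.3]
grip_width: -0.0003
gripper_force: 0.0
```

Emit:
step_arm(moves=[{"rx": 0,"ry": 0,"rz": 0,"dx": 0,"dy": 0,"dz": 0.7,"gripper": -1},{"rx": 0,"ry": 0,"rz": 0,"dx": 0,"dy": 0,"dz": 0,"gripper": -1}])

```text
clock: 6.45
tcp_pos: [0.5251, 0.0178, 0.0586]
orientation: [0.328, -3.124, -0.0]
contact_force: [-0.4, 0.6, -0.6]
grip_width: 0.0001
gripper_force: 0.0
```

Run:
```python
from h import *
c=cam("wrist"); im=r.grab_frame("wrist"); cv2.imwrite("pics/w3.png",cv2.resize(im[100:400,160:400],None,fx=2,fy=2)); print(r.get_obs()["contact_force"])
```

```text
[ 0.16739712 -0.48297627  0.22918061]
```

View pics/w3.png

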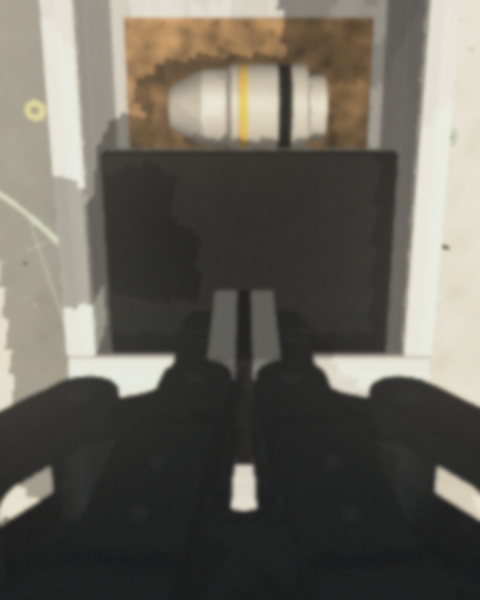

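The fingertips at about crop (245,290) are above the pad, clear of the deck edge (row 355) and not yet touching. I'll keep feeling downward.

Emit:
step_arm(moves=[{"rx": 0,"ry": 0,"rz": 0,"dx": 0,"dy": 0,"dz": 0.7,"gripper": -1},{"rx": 0,"ry": 0,"rz": 0,"dx": 0,"dy": 0,"dz": 0,"gripper": -1}])

```text
clock: 6.75
tcp_pos: [0.5251, 0.0178, 0.0579]
orientation: [0.328, -3.124, -0.0]
contact_force: [0.2, -0.3, -0.2]
grip_width: 0.0
gripper_force: 0.0
```

Emit:
step_arm(moves=[{"rx": 0,"ry": 0,"rz": 0,"dx": 0,"dy": 0,"dz": 0.7,"gripper": -1},{"rx": 0,"ry": 0,"rz": 0,"dx": 0,"dy": 0,"dz": 0,"gripper": -1}])

```text
clock: 7.0
tcp_pos: [0.5251, 0.0178, 0.0572]
orientation: [0.328, -3.124, -0.0]
contact_force: [-0.6, -0.5, 0.3]
grip_width: -0.0
gripper_force: 0.0
```

Emit:
step_arm(moves=[{"rx": 0,"ry": 0,"rz": 0,"dx": 0,"dy": 0,"dz": 0.8,"gripper": -1},{"rx": 0,"ry": 0,"rz": 0,"dx": 0,"dy": 0,"dz": 0,"gripper": -1}])

```text
clock: 7.25
tcp_pos: [0.5251, 0.0178, 0.0564]
orientation: [0.328, -3.124, -0.0]
contact_force: [0.3, 0.4, 0.5]
grip_width: -0.0004
gripper_force: 0.0
```

Emit:
step_arm(moves=[{"rx": 0,"ry": 0,"rz": 0,"dx": 0,"dy": 0,"dz": 0.8,"gripper": -1},{"rx": 0,"ry": 0,"rz": 0,"dx": 0,"dy": 0,"dz": 0,"gripper": -1}])

```text
clock: 7.5
tcp_pos: [0.5251, 0.0178, 0.0556]
orientation: [0.328, -3.124, -0.0]
contact_force: [0.4, -0.3, -0.8]
grip_width: 0.0
gripper_force: 0.0
```

Emit:
step_arm(moves=[{"rx": 0,"ry": 0,"rz": 0,"dx": 0,"dy": 0,"dz": 0.8,"gripper": -1},{"rx": 0,"ry": 0,"rz": 0,"dx": 0,"dy": 0,"dz": 0,"gripper": -1}])

```text
clock: 7.75
tcp_pos: [0.5251, 0.0178, 0.0548]
orientation: [0.328, -3.124, -0.0]
contact_force: [-0.7, 0.3, -0.3]
grip_width: 0.0
gripper_force: 0.0
```

Emit:
step_arm(moves=[{"rx": 0,"ry": 0,"rz": 0,"dx": 0,"dy": 0,"dz": 0.8,"gripper": -1},{"rx": 0,"ry": 0,"rz": 0,"dx": 0,"dy": 0,"dz": 0,"gripper": -1}])

```text
clock: 8.0
tcp_pos: [0.5251, 0.0177, 0.054]
orientation: [0.328, -3.124, 0.0]
contact_force: [0.2, 0.3, -0.1]
grip_width: -0.0001
gripper_force: 0.0
```

Emit:
step_arm(moves=[{"rx": 0,"ry": 0,"rz": 0,"dx": 0,"dy": 0,"dz": 0.8,"gripper": -1},{"rx": 0,"ry": 0,"rz": 0,"dx": 0,"dy": 0,"dz": 0,"gripper": -1}])

```text
clock: 8.25
tcp_pos: [0.5251, 0.0178, 0.0532]
orientation: [0.328, -3.124, -0.0]
contact_force: [0.1, 0.8, -0.3]
grip_width: -0.0
gripper_force: 0.0
```

Run:
```python
from h import *
o=r.get_obs(); print({k:np.round(v,4) for k,v in o.items()}, r.tcp_to_tips)
c=cam("wrist"); im=r.grab_frame("wrist"); cv2.imwrite("pics/w4.png",im); s=cam("scene"); 
sc=r.grab_frame("scene"); cv2.imwrite("pics/s4.png",cv2.resize(sc[170:290,200:360],None,fx=5,fy=5,interpolation=cv2.INTER_CUBIC))
```

```text
{'clock': np.float64(8.25), 'joints': array([-0.3245,  0.4721,  0.2148,  2.0569, -0.1657,  0.6287,  1.7819]), 'qvel': array([ 0.    , -0.0026,  0.    ,  0.0004, -0.0009, -0.0002,  0.0003]), 'tau': array([ 8.00000e-04, -4.81873e+01,  3.93280e+00, -1.82317e+01,
        5.90000e-03, -8.90000e-03,  2.30000e-03]), 'tcp_pos': array([0.5251, 0.0178, 0.0532]), 'orientation': array([ 3.2800e-01, -3.1242e+00, -1.0000e-04]), 'contact_force': array([ 0.1357,  0.7756, -0.2806]), 'moment': array([-0.0433,  0.0538, -0.0115]), 'gripper_force': np.float64(0.0), 'grip_width': np.float64(-0.0)} 0.022
```

View pics/s4.png

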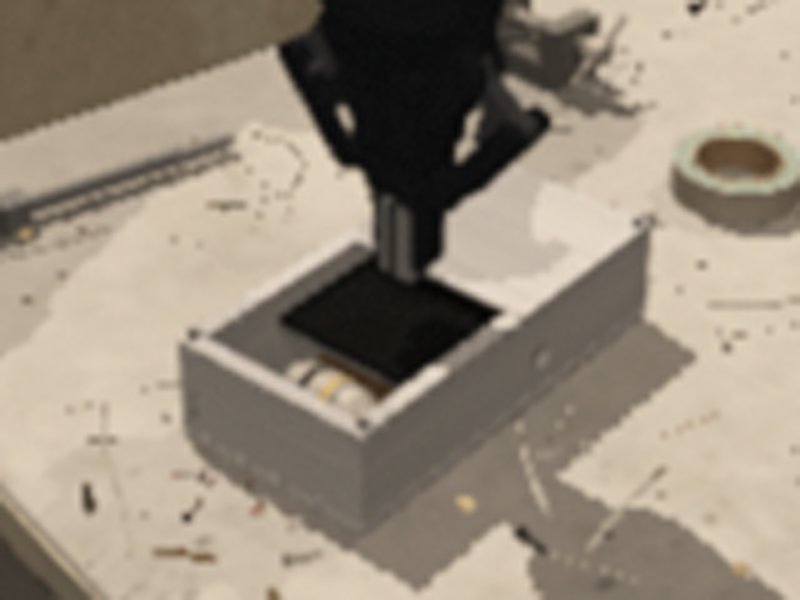

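The scene view shows the fingertips at about crop (400,280), at or just above the pad. The case's far hole is visible at (543,355).

Run:
```python
from h import *
s=cam("scene")
u=np.array([.979,.2045,0]);v=np.array([-.2045,.979,0]); P=np.array([.5251,.0178,0])
for z in(.028,.031,.035,.04,.045):
    print(z,[((proj(s,P+a*u+b*v+[0,0,z])-[200,170])*5).round(0) for a,b in((-.011,.014),(-.011,0),(-.011,-.014),(.011,-.014))])
O=np.array([.5378,.0205,0])
print("case chk",[((proj(s,O+a*u+b*v+[0,0,z])-[200,170])*5).round(0) for a,b,z in((-.1,.05,.052),(-.1,-.05,.052),(.1,-.05,.052),(.018,-.05,.024),(-.032,-.04,.0385),(-.032,.04,.0385),(-.032,.04,.045))])
```

```text
0.028 [array([365., 332.]), array([390., 345.]), array([415., 357.]), array([447., 334.])]
0.031 [array([365., 327.]), array([390., 339.]), array([415., 352.]), array([448., 329.])]
0.035 [array([365., 319.]), array([390., 332.]), array([415., 344.]), array([448., 321.])]
0.04 [array([365., 310.]), array([390., 322.]), array([415., 334.]), array([448., 311.])]
0.045 [array([365., 300.]), array([390., 312.]), array([415., 325.]), array([448., 302.])]
case chk [array([177., 335.]), array([361., 433.]), array([653., 219.]), array([542., 353.]), array([451., 370.]), array([307., 298.]), array([307., 286.])]
```

Emit:
step_arm(moves=[{"rx": 0,"ry": 0,"rz": 0,"dx": 0,"dy": 0,"dz": 0.6,"gripper": -1},{"rx": 0,"ry": 0,"rz": 0,"dx": 0,"dy": 0,"dz": 0,"gripper": -1}])

```text
clock: 8.6
tcp_pos: [0.5252, 0.0178, 0.0527]
orientation: [0.328, -3.124, -0.0]
contact_force: [-0.2, 0.2, 0.3]
grip_width: -0.0002
gripper_force: 0.0
```

Run:
```python
from h import *
d=np.load("w2.npz"); c=(d["K"],d["R"],d["t"]); u=np.array([.979,.2045,0]); v=np.array([-.2045,.979,0]);O=np.array([.5378,.0205,0])
s=cam("scene")
for z in(.034,.0385,.042,.0465):
    p=ray(c,(283,154.6),z)-O; a=ray(c,(215+79/3,186),z);b=ray(c,(215+323/3,186),z); q=ray(s,(200+282/5,170+322/5),z)-O
    print(z,"front x wrist",(p@u).round(4),"pad width",np.linalg.norm(a-b).round(4),"scene corner",(q@u).round(4),(q@v).round(4))
c=cam("wrist"); im=cv2.imread("pics/w4.png"); o=r.get_obs(); T=o["tcp_pos"]
for dz in(.022,.019,.012,.005,0): print(dz,[proj(c,T+a*u+b*v+[0,0,-dz]).round(0) for a,b in((-.011,0),(.011,0),(-.011,.0145),(-.011,-.0145))])
cv2.imwrite("pics/w4c.png",cv2.resize(np.clip(im[150:350,180:385].astype(float)*2.2,0,255).astype(np.uint8),None,fx=2.9,fy=2.9,interpolation=cv2.INTER_CUBIC))
```

```text
0.034 front x wrist -0.0492 pad width 0.0819 scene corner -0.0475 0.0407
0.0385 front x wrist -0.0497 pad width 0.0807 scene corner -0.0521 0.0363
0.042 front x wrist -0.05 pad width 0.0798 scene corner -0.0556 0.0329
0.0465 front x wrist -0.0505 pad width 0.0786 scene corner -0.0602 0.0285
0.022 [array([285., 221.]), array([285., 257.]), array([310., 221.]), array([259., 221.])]
0.019 [array([285., 222.]), array([285., 259.]), array([311., 223.]), array([259., 222.])]
0.012 [array([285., 226.]), array([285., 264.]), array([312., 227.]), array([258., 226.])]
0.005 [array([285., 231.]), array([285., 270.]), array([313., 231.]), array([257., 231.])]
0 [array([285., 234.]), array([285., 274.]), array([314., 234.]), array([256., 234.])]
```

View pics/w4c.png

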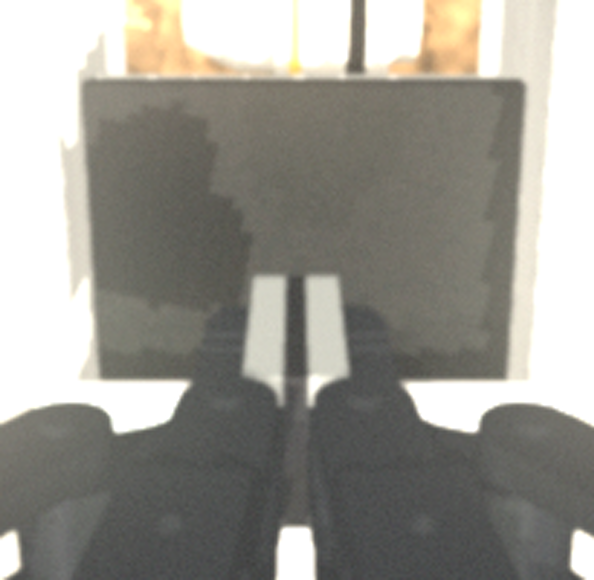

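Run:
```python
from h import *
c=cam("wrist"); s=cam("scene"); T=r.get_obs()["tcp_pos"]; T[2]=.0532; c=(c[0],c[1],c[2]+c[1]@np.array([0,0,.0005])*-1)
P=lambda c: c[0]@np.c_[c[1],c[2]]
for a,b in(((296,245),(275.6,224)),((267,245),(283,226.6))):
    X=cv2.triangulatePoints(P(c),P(s),np.array(a,float).reshape(2,1),np.array(b,float).reshape(2,1)); X=(X[:3]/X[3]).ravel()
    print(X.round(4),(X-T).round(4),proj(c,X).round(1),proj(s,X).round(1))
```

```text
[0.5134 0.0212 0.0643] [-0.0117  0.0034  0.0111] [297.7 242.7] [276.  223.9]
[0.5199 0.0069 0.0619] [-0.0053 -0.0109  0.0087] [265.3 247.4] [282.6 226.8]
```

Triangulation puts the visible fingertips about 10 mm behind the TCP at z≈0.063. That contradicts the nominal 22 mm ahead, so the pad is still about 20 mm below them. I'll trust the vision and the feel, and keep going down in guarded steps.

Emit:
step_arm(moves=[{"rx": 0,"ry": 0,"rz": 0,"dx": 0,"dy": 0,"dz": 1,"gripper": -1},{"rx": 0,"ry": 0,"rz": 0,"dx": 0,"dy": 0,"dz": 1,"gripper": -1},{"rx": 0,"ry": 0,"rz": 0,"dx": 0,"dy": 0,"dz": 0,"gripper": -1}])

```text
clock: 8.98
tcp_pos: [0.5251, 0.0178, 0.0506]
orientation: [0.328, -3.124, -0.0]
contact_force: [0.1, 0.6, 0.0]
grip_width: 0.0001
gripper_force: 0.0
```

Emit:
step_arm(moves=[{"rx": 0,"ry": 0,"rz": 0,"dx": 0,"dy": 0,"dz": 1,"gripper": -1},{"rx": 0,"ry": 0,"rz": 0,"dx": 0,"dy": 0,"dz": 0.5,"gripper": -1},{"rx": 0,"ry": 0,"rz": 0,"dx": 0,"dy": 0,"dz": 0,"gripper": -1}])

```text
clock: 9.35
tcp_pos: [0.5251, 0.0177, 0.0491]
orientation: [0.328, -3.124, -0.0]
contact_force: [0.2, 0.2, 0.5]
grip_width: -0.0001
gripper_force: 0.0
```

Emit:
step_arm(moves=[{"rx": 0,"ry": 0,"rz": 0,"dx": 0,"dy": 0,"dz": 2,"gripper": -1},{"rx": 0,"ry": 0,"rz": 0,"dx": 0,"dy": 0,"dz": 2,"gripper": -1},{"rx": 0,"ry": 0,"rz": 0,"dx": 0,"dy": 0,"dz": 0,"gripper": -1}])

```text
clock: 9.72
tcp_pos: [0.525, 0.0178, 0.045]
orientation: [0.328, -3.124, 0.0]
contact_force: [0.1, 0.4, 0.1]
grip_width: -0.0001
gripper_force: 0.0
```

Emit:
step_arm(moves=[{"rx": 0,"ry": 0,"rz": 0,"dx": 0,"dy": 0,"dz": 1.5,"gripper": -1},{"rx": 0,"ry": 0,"rz": 0,"dx": 0,"dy": 0,"dz": 0,"gripper": -1}])

```text
clock: 9.98
tcp_pos: [0.5251, 0.0178, 0.0436]
orientation: [0.328, -3.124, -0.0]
contact_force: [-1.1, -0.8, 0.4]
grip_width: 0.0002
gripper_force: 0.0
```

Run:
```python
from h import *
print(r.get_obs()["tcp_pos"], r.get_obs()["contact_force"])
sc=r.grab_frame("scene"); g=cv2.GaussianBlur(cv2.cvtColor(sc,cv2.COLOR_BGR2GRAY),(3,3),0)
for u in(276,277,278,282,283): print(u,[int(g[v,u]) for v in range(210,250)])
```

```text
[0.52509041 0.0177755  0.04358677] [-1.10387301 -0.76449428  0.35829818]
276 [15, 18, 31, 50, 61, 63, 63, 64, 65, 63, 60, 59, 59, 59, 59, 60, 58, 48, 33, 24, 21, 21, 21, 21, 21, 21, 21, 20, 20, 20, 19, 20, 20, 21, 29, 43, 50, 50, 62, 97]
277 [15, 17, 29, 50, 62, 61, 59, 59, 59, 60, 60, 60, 60, 59, 60, 60, 59, 50, 36, 25, 21, 20, 20, 21, 20, 20, 20, 20, 19, 18, 17, 19, 20, 19, 22, 32, 45, 56, 82, 128]
278 [15, 16, 25, 40, 50, 52, 54, 56, 56, 56, 56, 56, 56, 55, 55, 56, 56, 52, 43, 31, 22, 19, 20, 21, 20, 19, 19, 18, 16, 15, 14, 16, 19, 20, 19, 25, 43, 72, 115, 161]
282 [15, 16, 16, 16, 17, 22, 30, 37, 39, 40, 40, 40, 40, 40, 40, 40, 41, 47, 53, 47, 31, 20, 16, 14, 12, 12, 12, 12, 13, 13, 12, 12, 13, 21, 44, 93, 155, 195, 197, 169]
283 [14, 15, 15, 14, 14, 15, 17, 19, 21, 21, 21, 21, 21, 22, 21, 21, 22, 28, 36, 34, 25, 18, 15, 13, 12, 12, 13, 13, 13, 13, 13, 12, 17, 39, 84, 141, 186, 201, 183, 144]
```

Emit:
step_arm(moves=[{"rx": 0,"ry": 0,"rz": 0,"dx": 0,"dy": 0,"dz": 1.5,"gripper": -1},{"rx": 0,"ry": 0,"rz": 0,"dx": 0,"dy": 0,"dz": 1,"gripper": -1},{"rx": 0,"ry": 0,"rz": 0,"dx": 0,"dy": 0,"dz": 0,"gripper": -1}])

```text
clock: 10.4
tcp_pos: [0.5251, 0.0178, 0.0411]
orientation: [0.328, -3.124, -0.0]
contact_force: [-0.2, -0.1, 0.3]
grip_width: 0.0001
gripper_force: 0.0
```

Emit:
step_arm(moves=[{"rx": 0,"ry": 0,"rz": 0,"dx": 0,"dy": 0,"dz": 1.5,"gripper": -1},{"rx": 0,"ry": 0,"rz": 0,"dx": 0,"dy": 0,"dz": 0,"gripper": -1}])

```text
clock: 10.65
tcp_pos: [0.525, 0.0178, 0.0396]
orientation: [0.328, -3.124, -0.0]
contact_force: [-0.3, 0.3, 0.4]
grip_width: -0.0001
gripper_force: 0.0
```

Emit:
step_arm(moves=[{"rx": 0,"ry": 0,"rz": 0,"dx": 0,"dy": 0,"dz": 1,"gripper": -1},{"rx": 0,"ry": 0,"rz": 0,"dx": 0,"dy": 0,"dz": 0,"gripper": -1}])

```text
clock: 10.9
tcp_pos: [0.5251, 0.0178, 0.0386]
orientation: [0.328, -3.124, -0.0]
contact_force: [-0.3, 0.5, -0.6]
grip_width: 0.0003
gripper_force: 0.0
```

Emit:
step_arm(moves=[{"rx": 0,"ry": 0,"rz": 0,"dx": 0,"dy": 0,"dz": 1,"gripper": -1},{"rx": 0,"ry": 0,"rz": 0,"dx": 0,"dy": 0,"dz": 0,"gripper": -1}])

```text
clock: 11.15
tcp_pos: [0.5251, 0.0178, 0.0376]
orientation: [0.328, -3.124, -0.0]
contact_force: [0.6, 0.3, -0.7]
grip_width: 0.0
gripper_force: 0.0
```

Emit:
step_arm(moves=[{"rx": 0,"ry": 0,"rz": 0,"dx": 0,"dy": 0,"dz": 1,"gripper": -1},{"rx": 0,"ry": 0,"rz": 0,"dx": 0,"dy": 0,"dz": 0,"gripper": -1}])

```text
clock: 11.4
tcp_pos: [0.5251, 0.0178, 0.0366]
orientation: [0.328, -3.124, -0.0]
contact_force: [0.5, 0.4, 0.3]
grip_width: 0.0001
gripper_force: 0.0
```

Emit:
step_arm(moves=[{"rx": 0,"ry": 0,"rz": 0,"dx": 0,"dy": 0,"dz": 1,"gripper": -1},{"rx": 0,"ry": 0,"rz": 0,"dx": 0,"dy": 0,"dz": 0,"gripper": -1}])

```text
clock: 11.65
tcp_pos: [0.5251, 0.0178, 0.0356]
orientation: [0.328, -3.124, -0.0]
contact_force: [-0.1, 0.9, -0.6]
grip_width: -0.0004
gripper_force: 0.0
```

Emit:
step_arm(moves=[{"rx": 0,"ry": 0,"rz": 0,"dx": 0,"dy": 0,"dz": 1,"gripper": -1},{"rx": 0,"ry": 0,"rz": 0,"dx": 0,"dy": 0,"dz": 0,"gripper": -1}])

```text
clock: 11.9
tcp_pos: [0.5251, 0.0178, 0.0346]
orientation: [0.328, -3.124, -0.0]
contact_force: [0.8, -0.1, -0.5]
grip_width: 0.0
gripper_force: 0.0
```

Emit:
step_arm(moves=[{"rx": 0,"ry": 0,"rz": 0,"dx": 0,"dy": 0,"dz": 1,"gripper": -1},{"rx": 0,"ry": 0,"rz": 0,"dx": 0,"dy": 0,"dz": 0,"gripper": -1}])

```text
clock: 12.15
tcp_pos: [0.5251, 0.0178, 0.0336]
orientation: [0.328, -3.124, -0.0]
contact_force: [-0.2, -0.5, 0.4]
grip_width: 0.0003
gripper_force: 0.0
```

Emit:
step_arm(moves=[{"rx": 0,"ry": 0,"rz": 0,"dx": 0,"dy": 0,"dz": 1,"gripper": -1},{"rx": 0,"ry": 0,"rz": 0,"dx": 0,"dy": 0,"dz": 0,"gripper": -1}])

```text
clock: 12.4
tcp_pos: [0.5251, 0.0178, 0.0326]
orientation: [0.328, -3.124, -0.0]
contact_force: [0.6, -0.1, -0.1]
grip_width: 0.0002
gripper_force: 0.0
```

Emit:
step_arm(moves=[{"rx": 0,"ry": 0,"rz": 0,"dx": 0,"dy": 0,"dz": 1,"gripper": -1},{"rx": 0,"ry": 0,"rz": 0,"dx": 0,"dy": 0,"dz": 0,"gripper": -1}])

```text
clock: 12.65
tcp_pos: [0.5251, 0.0178, 0.0316]
orientation: [0.328, -3.124, -0.0]
contact_force: [-0.1, 0.6, 0.7]
grip_width: -0.0001
gripper_force: 0.0
```

Emit:
step_arm(moves=[{"rx": 0,"ry": 0,"rz": 0,"dx": 0,"dy": 0,"dz": 0.8,"gripper": -1},{"rx": 0,"ry": 0,"rz": 0,"dx": 0,"dy": 0,"dz": 0,"gripper": -1}])

```text
clock: 12.9
tcp_pos: [0.5252, 0.0177, 0.0309]
orientation: [-0.328, 3.124, 0.0]
contact_force: [-0.2, -0.0, 0.7]
grip_width: -0.0
gripper_force: 0.3
```

Run:
```python
from h import *
print(r.get_obs()["tcp_pos"], r.get_obs()["contact_force"])
sc=r.grab_frame("scene"); g=cv2.GaussianBlur(cv2.cvtColor(sc,cv2.COLOR_BGR2GRAY),(3,3),0)
for u in(276,278,282): print(u,[int(g[v,u]) for v in range(210,250)])
cv2.imwrite("pics/w5.png",r.grab_frame("wrist"))
```

```text
[0.52524218 0.01773229 0.03090363] [-0.20612745 -0.02028599  0.66116901]
276 [14, 15, 15, 15, 14, 14, 16, 27, 47, 61, 61, 58, 55, 54, 54, 54, 55, 55, 55, 56, 55, 52, 41, 26, 18, 16, 14, 12, 12, 14, 17, 20, 20, 19, 26, 40, 50, 51, 62, 97]
278 [15, 15, 15, 16, 15, 14, 15, 25, 42, 52, 52, 51, 51, 52, 54, 55, 56, 56, 56, 56, 57, 55, 48, 34, 21, 13, 11, 11, 12, 13, 16, 19, 20, 19, 19, 25, 43, 72, 115, 162]
282 [14, 13, 13, 14, 15, 15, 15, 15, 15, 16, 21, 29, 36, 39, 40, 40, 40, 40, 40, 40, 40, 42, 49, 55, 46, 27, 15, 12, 13, 13, 13, 16, 20, 24, 42, 88, 149, 188, 188, 161]
```

Emit:
step_arm(moves=[{"rx": 0,"ry": 0,"rz": 0,"dx": 0,"dy": 0,"dz": 0.6,"gripper": -1},{"rx": 0,"ry": 0,"rz": 0,"dx": 0,"dy": 0,"dz": 0,"gripper": -1}])

```text
clock: 13.25
tcp_pos: [0.5252, 0.0178, 0.0304]
orientation: [-0.328, 3.124, 0.0]
contact_force: [-0.6, 0.8, 2.3]
grip_width: -0.0001
gripper_force: 1.2
```

Emit:
step_arm(moves=[{"rx": 0,"ry": 0,"rz": 0,"dx": 0,"dy": 0,"dz": 0.6,"gripper": -1},{"rx": 0,"ry": 0,"rz": 0,"dx": 0,"dy": 0,"dz": 0,"gripper": -1}])

```text
clock: 13.5
tcp_pos: [0.5252, 0.0178, 0.0298]
orientation: [-0.328, 3.124, 0.0]
contact_force: [-1.3, -0.3, 5.2]
grip_width: -0.0
gripper_force: 2.3
```

Emit:
step_arm(moves=[{"rx": 0,"ry": 0,"rz": 0,"dx": 0,"dy": 0,"dz": 0.7,"gripper": -1},{"rx": 0,"ry": 0,"rz": 0,"dx": 0,"dy": 0,"dz": 0,"gripper": -1}])

```text
clock: 13.75
tcp_pos: [0.5252, 0.0178, 0.0292]
orientation: [-0.328, 3.124, 0.0]
contact_force: [-1.2, 0.9, 6.2]
grip_width: -0.0001
gripper_force: 3.4
```

Emit:
step_arm(moves=[{"rx": 0,"ry": 0,"rz": 0,"dx": 0,"dy": 0,"dz": 0.6,"gripper": -1},{"rx": 0,"ry": 0,"rz": 0,"dx": 0,"dy": 0,"dz": 0,"gripper": -1}])

```text
clock: 14.0
tcp_pos: [0.5252, 0.0177, 0.0288]
orientation: [-0.328, 3.124, 0.0]
contact_force: [-2.1, -0.1, 9.7]
grip_width: -0.0002
gripper_force: 4.3
```

Emit:
step_arm(moves=[{"rx": 0,"ry": 0,"rz": 0,"dx": 0,"dy": 0,"dz": 0.4,"gripper": -1},{"rx": 0,"ry": 0,"rz": 0,"dx": 0,"dy": 0,"dz": 0,"gripper": -1}])

```text
clock: 14.25
tcp_pos: [0.5253, 0.0178, 0.0285]
orientation: [-0.328, 3.124, 0.0]
contact_force: [-2.5, 0.0, 9.7]
grip_width: 0.0001
gripper_force: 5.0
```

Emit:
step_arm(moves=[{"rx": 0,"ry": 0,"rz": 0,"dx": 2,"dy": 0,"dz": 0,"gripper": -1},{"rx": 0,"ry": 0,"rz": 0,"dx": 3,"dy": 0,"dz": 0,"gripper": -1},{"rx": 0,"ry": 0,"rz": 0,"dx": 3,"dy": 0,"dz": 0,"gripper": -1}])

```text
clock: 14.62
tcp_pos: [0.5203, 0.0167, 0.0292]
orientation: [-0.328, 3.119, 0.0]
contact_force: [2.8, 0.2, 7.5]
grip_width: -0.0
gripper_force: 3.4
```

Emit:
step_arm(moves=[{"rx": 0,"ry": 0,"rz": 0,"dx": 0,"dy": 0,"dz": 0.5,"gripper": -1},{"rx": 0,"ry": 0,"rz": 0,"dx": 3,"dy": 0,"dz": 0.2,"gripper": -1},{"rx": 0,"ry": 0,"rz": 0,"dx": 3,"dy": 0,"dz": 0,"gripper": -1}])

```text
clock: 15.0
tcp_pos: [0.5148, 0.0155, 0.0287]
orientation: [-0.328, 3.118, 0.001]
contact_force: [3.0, 1.1, 9.3]
grip_width: 0.0
gripper_force: 4.4
```

Emit:
step_arm(moves=[{"rx": 0,"ry": 0,"rz": 0,"dx": 3,"dy": 0,"dz": 0.2,"gripper": -1},{"rx": 0,"ry": 0,"rz": 0,"dx": 3,"dy": 0,"dz": 0,"gripper": -1},{"rx": 0,"ry": 0,"rz": 0,"dx": 3,"dy": 0,"dz": 0,"gripper": -1},{"rx": 0,"ry": 0,"rz": 0,"dx": 3,"dy": 0,"dz": 0,"gripper": -1}])

```text
clock: 15.5
tcp_pos: [0.5031, 0.0131, 0.0285]
orientation: [-0.328, 3.118, 0.001]
contact_force: [3.2, 0.9, 9.3]
grip_width: 0.0002
gripper_force: 4.6
```

Emit:
step_arm(moves=[{"rx": 0,"ry": 0,"rz": 0,"dx": 3,"dy": 0,"dz": 0,"gripper": -1},{"rx": 0,"ry": 0,"rz": 0,"dx": 3,"dy": 0,"dz": 0,"gripper": -1}])

```text
clock: 15.75
tcp_pos: [0.4973, 0.0118, 0.0285]
orientation: [-0.328, 3.118, 0.001]
contact_force: [3.4, 1.6, 9.7]
grip_width: -0.0
gripper_force: 4.7
```

Run:
```python
from h import *
im=r.grab_frame("wrist"); cv2.imwrite("pics/w6.png",im); g=cv2.cvtColor(im,cv2.COLOR_BGR2GRAY).astype(int); c=cam("wrist")
u=np.array([.979,.2045,0]);O=np.array([.5378,.0205,0])
for col in(255,268,300,310):
    p=g[60:240,col]; k=[v+60 for v in range(2,178) if p[v-2]-p[v+2]>25]; print(col,k,[((ray(c,(col,v),.036)-O)@u).round(4) for v in k])
```

```text
255 [114, 115, 116, 117, 134, 135, 158, 159, 160, 161, 162, 163, 164, 165, 166, 167, 184, 185, 186] [np.float64(-0.1108), np.float64(-0.1104), np.float64(-0.11), np.float64(-0.1096), np.float64(-0.1024), np.float64(-0.102), np.float64(-0.0919), np.float64(-0.0915), np.float64(-0.091), np.float64(-0.0906), np.float64(-0.0901), np.float64(-0.0897), np.float64(-0.0892), np.float64(-0.0888), np.float64(-0.0883), np.float64(-0.0879), np.float64(-0.0801), np.float64(-0.0796), np.float64(-0.0792)]
268 [117, 118, 119, 120, 134, 135, 158, 159, 160, 161, 162, 163, 164, 165, 184, 185, 186] [np.float64(-0.1096), np.float64(-0.1092), np.float64(-0.1088), np.float64(-0.1084), np.float64(-0.1024), np.float64(-0.102), np.float64(-0.092), np.float64(-0.0915), np.float64(-0.0911), np.float64(-0.0906), np.float64(-0.0902), np.float64(-0.0897), np.float64(-0.0893), np.float64(-0.0888), np.float64(-0.0801), np.float64(-0.0797), np.float64(-0.0792)]
300 [116, 117, 118, 119, 120, 159, 160, 161, 162, 163, 164, 165, 166] [np.float64(-0.1101), np.float64(-0.1097), np.float64(-0.1092), np.float64(-0.1088), np.float64(-0.1084), np.float64(-0.0916), np.float64(-0.0911), np.float64(-0.0907), np.float64(-0.0902), np.float64(-0.0898), np.float64(-0.0893), np.float64(-0.0889), np.float64(-0.0884)]
310 [77, 115, 116, 117, 118, 134, 135, 159, 160, 161, 162, 163, 185] [np.float64(-0.1258), np.float64(-0.1105), np.float64(-0.1101), np.float64(-0.1097), np.float64(-0.1093), np.float64(-0.1025), np.float64(-0.1021), np.float64(-0.0916), np.float64(-0.0911), np.float64(-0.0907), np.float64(-0.0903), np.float64(-0.0898), np.float64(-0.0797)]
```

Emit:
step_arm(moves=[{"rx": 0,"ry": 0,"rz": 0,"dx": 3,"dy": 0,"dz": 0.1,"gripper": -1},{"rx": 0,"ry": 0,"rz": 0,"dx": 3,"dy": 0,"dz": 0,"gripper": -1},{"rx": 0,"ry": 0,"rz": 0,"dx": 3,"dy": 0,"dz": 0,"gripper": -1}])

```text
clock: 16.18
tcp_pos: [0.4886, 0.01, 0.0284]
orientation: [-0.328, 3.118, 0.001]
contact_force: [2.7, 1.4, 9.4]
grip_width: 0.0
gripper_force: 5.0
```

Emit:
step_arm(moves=[{"rx": 0,"ry": 0,"rz": 0,"dx": 2,"dy": 0,"dz": 0,"gripper": -1},{"rx": 0,"ry": 0,"rz": 0,"dx": 1.5,"dy": 0,"dz": 0,"gripper": -1}])

```text
clock: 16.42
tcp_pos: [0.4851, 0.0093, 0.0284]
orientation: [-0.328, 3.118, 0.001]
contact_force: [2.6, 0.5, 10.7]
grip_width: -0.0001
gripper_force: 5.0
```

Emit:
step_arm(moves=[{"rx": 0,"ry": 0,"rz": 0,"dx": 1.5,"dy": 0,"dz": 0,"gripper": -1},{"rx": 0,"ry": 0,"rz": 0,"dx": 1,"dy": 0,"dz": 0,"gripper": -1}])

```text
clock: 16.68
tcp_pos: [0.4842, 0.009, 0.0287]
orientation: [-0.328, 3.115, 0.001]
contact_force: [7.2, 1.6, 9.4]
grip_width: 0.0001
gripper_force: 4.1
```

Emit:
step_arm(moves=[{"rx": 0,"ry": 0,"rz": 0,"dx": 1,"dy": 0,"dz": 0,"gripper": -1},{"rx": 0,"ry": 0,"rz": 0,"dx": 1,"dy": 0,"dz": 0,"gripper": -1}])

```text
clock: 16.92
tcp_pos: [0.4826, 0.0086, 0.0288]
orientation: [-0.328, 3.114, 0.0]
contact_force: [6.2, 1.2, 8.4]
grip_width: -0.0002
gripper_force: 4.0
```

Run:
```python
from h import *
im=r.grab_frame("wrist"); cv2.imwrite("pics/w7.png",im); g=cv2.cvtColor(im,cv2.COLOR_BGR2GRAY).astype(int); c=cam("wrist")
u=np.array([.979,.2045,0]);O=np.array([.5378,.0205,0])
for col in(255,268,300,310): print(col,[int(x) for x in g[150:240:2,col]])
print([(v,((ray(c,(268,v),.036)-O)@u).round(4)) for v in range(150,240,10)])
```

```text
255 [143, 144, 143, 143, 144, 144, 130, 121, 117, 118, 118, 116, 116, 117, 149, 212, 218, 215, 214, 217, 220, 220, 220, 214, 125, 54, 50, 49, 48, 48, 47, 48, 47, 47, 45, 45, 45, 45, 43, 41, 42, 41, 41, 40, 39]
268 [148, 148, 148, 147, 147, 146, 133, 120, 117, 117, 116, 116, 115, 117, 154, 206, 218, 215, 215, 218, 221, 220, 220, 215, 125, 54, 49, 49, 48, 46, 48, 47, 48, 46, 46, 44, 43, 41, 41, 41, 41, 39, 38, 39, 36]
300 [140, 133, 141, 140, 137, 137, 128, 120, 118, 117, 116, 115, 115, 115, 143, 208, 219, 216, 215, 219, 222, 221, 222, 216, 126, 55, 54, 53, 52, 53, 53, 53, 52, 50, 52, 51, 50, 50, 49, 48, 49, 48, 47, 49, 48]
310 [145, 144, 142, 143, 146, 153, 132, 120, 117, 116, 117, 115, 114, 117, 150, 209, 219, 217, 216, 219, 221, 222, 222, 216, 126, 54, 53, 52, 54, 54, 53, 52, 52, 53, 52, 52, 49, 49, 49, 49, 48, 48, 50, 49, 47]
[(150, np.float64(-0.1101)), (160, np.float64(-0.1057)), (170, np.float64(-0.1012)), (180, np.float64(-0.0966)), (190, np.float64(-0.0919)), (200, np.float64(-0.0871)), (210, np.float64(-0.0823)), (220, np.float64(-0.0774)), (230, np.float64(-0.0724))]
```

The end stop is reached: the drag force rose to 7 N, then the finger slipped, and the pad edge now meets the near wall. I'll lift and go to the rod.

Emit:
step_arm(moves=[{"rx": 0,"ry": 0,"rz": 0,"dx": 0,"dy": 0,"dz": -20,"gripper": -1},{"rx": 0,"ry": 0,"rz": 0,"dx": 0,"dy": 0,"dz": -45,"gripper": -1},{"rx": 0,"ry": 0,"rz": 0,"dx": -1,"dy": 30,"dz": -10,"gripper": 0},{"rx": 0,"ry": 0,"rz": 0,"dx": -1,"dy": 50,"dz": 0,"gripper": 0},{"rx": 0,"ry": 0,"rz": 0,"dx": -1,"dy": 50,"dz": 0,"gripper": 0},{"rx": 0,"ry": 0,"rz": 0,"dx": -1,"dy": 50,"dz": 0,"gripper": 0},{"rx": 0,"ry": 0,"rz": 0,"dx": -1,"dy": 50,"dz": 0,"gripper": 0},{"rx": 0,"ry": 0,"rz": 7.3,"dx": 0,"dy": 0,"dz": 0,"gripper": 0},{"rx": 0,"ry": 0,"rz": 7.3,"dx": 0,"dy": 0,"dz": 0,"gripper": 0},{"rx": 0,"ry": 0,"rz": 0,"dx": 0,"dy": 0,"dz": 0,"gripper": 0},{"rx": 0,"ry": 0,"rz": 0,"dx": 0,"dy": 0,"dz": 0,"gripper": 0}])

```text
clock: 18.35
tcp_pos: [0.4343, 0.2335, 0.1019]
orientation: [-0.068, -3.141, 0.0]
contact_force: [0.5, -0.7, 0.9]
grip_width: 0.043
gripper_force: 0.0
```

Run:
```python
from h import *
go([.4405,.240,-.0045],87.2)
c=cam("wrist"); im=r.grab_frame("wrist"); cv2.imwrite("pics/w8.png",im); np.savez("w8.npz",K=c[0],R=c[1],t=c[2])
for p in((.4192,.2405,.016),(.462,.2395,.016),(.5805,.2331,.0085)): print(proj(c,p).round(0))
t=cam("top"); ti=r.grab_frame("top"); print(r.tcp_to_tips)
cv2.imwrite("pics/c8.png",np.hstack([im[0:420,150:420],cv2.resize(ti[170:286,240:330],None,fx=3.62,fy=3.62)]))
```

```text
t 18.35 tcp [0.4343 0.2335 0.1019] F [ 0.5 -0.7  0.9] gw 0.043 
z [-1.e-04 -1.e-04 -1.e+00] yang 87.52 shift [ -5.9   6.8 106.4] rz 0.3160002545483849
[292. 189.]
[293. 242.]
[290. 361.]
0.022
```

View pics/c8.png

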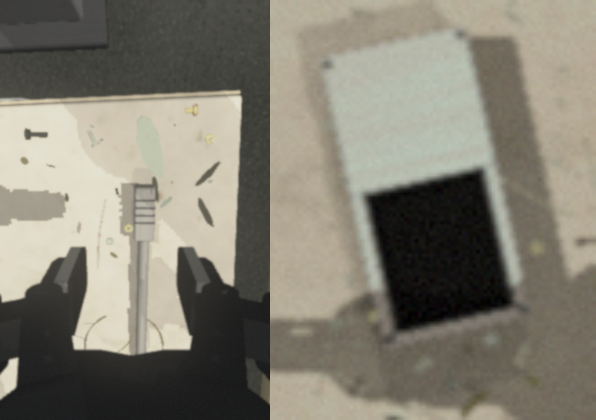

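The picture shows the lid covering the whole window. The rod's head is at full-image (295,185)–(295,240), within about 1.5 mm of my estimate. I'll go down to it.

Emit:
step_arm(moves=[{"rx": 0,"ry": 0,"rz": 0.3,"dx": -4.5,"dy": 8,"dz": 20,"gripper": 0},{"rx": 0,"ry": 0,"rz": 0,"dx": 0,"dy": 0,"dz": 40,"gripper": 0},{"rx": 0,"ry": 0,"rz": 0,"dx": 0,"dy": 0,"dz": 25,"gripper": 0},{"rx": 0,"ry": 0,"rz": 0,"dx": 0,"dy": 0,"dz": 10,"gripper": 0},{"rx": 0,"ry": 0,"rz": 0,"dx": 0,"dy": 0,"dz": 0,"gripper": 0},{"rx": 0,"ry": 0,"rz": 0,"dx": 0,"dy": 0,"dz": 0,"gripper": 0}])

```text
clock: 19.2
tcp_pos: [0.44, 0.2418, 0.0079]
orientation: [0.08, 3.139, 0.002]
contact_force: [0.5, -0.3, -0.5]
grip_width: 0.0428
gripper_force: 0.0
```

Emit:
step_arm(moves=[{"rx": 0,"ry": 0,"rz": 0,"dx": 0,"dy": 0,"dz": 3,"gripper": 0},{"rx": 0,"ry": 0,"rz": 0,"dx": 0,"dy": 0,"dz": 3,"gripper": 0},{"rx": 0,"ry": 0,"rz": 0,"dx": 0,"dy": 0,"dz": 0,"gripper": 0}])

```text
clock: 19.58
tcp_pos: [0.4391, 0.2414, 0.0009]
orientation: [-0.08, -3.14, 0.0]
contact_force: [0.9, 0.1, -1.1]
grip_width: 0.0425
gripper_force: 0.0
```

Emit:
step_arm(moves=[{"rx": 0,"ry": 0,"rz": 0,"dx": 0,"dy": 0,"dz": 2,"gripper": 0},{"rx": 0,"ry": 0,"rz": 0,"dx": 0,"dy": 0,"dz": 2,"gripper": 0},{"rx": 0,"ry": 0,"rz": 0,"dx": 0,"dy": 0,"dz": 0,"gripper": 0}])

```text
clock: 19.95
tcp_pos: [0.4391, 0.2413, -0.0032]
orientation: [-0.08, -3.14, 0.0]
contact_force: [1.5, -0.6, -0.5]
grip_width: 0.0427
gripper_force: 0.0
```

Emit:
step_arm(grip_force=40, moves=[{"rx": 0,"ry": 0,"rz": 0,"dx": 0,"dy": 0,"dz": 1.5,"gripper": 0},{"rx": 0,"ry": 0,"rz": 0,"dx": 0,"dy": 0,"dz": 0,"gripper": -1},{"rx": 0,"ry": 0,"rz": 0,"dx": 0,"dy": 0,"dz": 0,"gripper": -1},{"rx": 0,"ry": 0,"rz": 0,"dx": 0,"dy": 0,"dz": 0,"gripper": -1},{"rx": 0,"ry": 0,"rz": 0,"dx": 0,"dy": 0,"dz": 0,"gripper": -1},{"rx": 0,"ry": 0,"rz": 0,"dx": 0,"dy": 0,"dz": 0,"gripper": -1}])

```text
clock: 20.7
tcp_pos: [0.4393, 0.2415, -0.0043]
orientation: [0.08, 3.14, 0.0]
contact_force: [-1.0, 0.0, 3.8]
grip_width: 0.0147
gripper_force: 39.6
```

Gripped. I'll lift, move across and turn the rod to point along the passage.

Emit:
step_arm(moves=[{"rx": 0,"ry": 0,"rz": 0,"dx": 0,"dy": 0,"dz": -10,"gripper": -1},{"rx": 0,"ry": 0,"rz": 0,"dx": 0,"dy": 0,"dz": -30,"gripper": -1},{"rx": 0,"ry": 0,"rz": 0,"dx": -30,"dy": -2,"dz": -10,"gripper": -1},{"rx": 0,"ry": 0,"rz": 0,"dx": -30,"dy": -2,"dz": 0,"gripper": -1},{"rx": 0,"ry": 0,"rz": 0,"dx": -10,"dy": 0,"dz": 0,"gripper": -1},{"rx": 0,"ry": 0,"rz": 7,"dx": 0,"dy": 0,"dz": 0,"gripper": -1},{"rx": 0,"ry": 0,"rz": 10,"dx": 0,"dy": 0,"dz": 0,"gripper": -1},{"rx": 0,"ry": 0,"rz": 10,"dx": 0,"dy": 0,"dz": 0,"gripper": -1},{"rx": 0,"ry": 0,"rz": 10,"dx": 0,"dy": 0,"dz": 0,"gripper": -1},{"rx": 0,"ry": 0,"rz": 10,"dx": 0,"dy": 0,"dz": 0,"gripper": -1},{"rx": 0,"ry": 0,"rz": 10,"dx": 0,"dy": 0,"dz": 0,"gripper": -1},{"rx": 0,"ry": 0,"rz": 10,"dx": 0,"dy": 0,"dz": 0,"gripper": -1},{"rx": 0,"ry": 0,"rz": 8.4,"dx": 0,"dy": 0,"dz": 0,"gripper": -1},{"rx": 0,"ry": 0,"rz": 0,"dx": 0,"dy": 0,"dz": 0,"gripper": -1},{"rx": 0,"ry": 0,"rz": 0,"dx": 0,"dy": 0,"dz": 0,"gripper": -1}])

```text
clock: 22.58
tcp_pos: [0.5083, 0.234, 0.0453]
orientation: [-1.98, -2.439, 0.001]
contact_force: [0.6, 0.7, -2.1]
grip_width: 0.0149
gripper_force: 39.2
```

Run:
```python
from h import *
go([.511,.2366,.0115],11.8); o=r.get_obs(); T=o["tcp_pos"]; print(o["joints"].round(2),o["gripper_force"])
for n in("scene","top","wrist"):
    im=r.grab_frame(n); cv2.imwrite(f"pics/{n}9.png",im); c=cam(n)
    a=np.radians(-78.2); d=np.array([np.cos(a),np.sin(a),0]); G=T+[0,0,.0125]
    print(n,"pred tip",proj(c,G+.142*d).round(1),"shoulder",proj(c,G+.022*d).round(1))
# diff in scene vs start to find the shaft
for n in("scene","top"):
    d=cv2.absdiff(cv2.imread(f"pics/{n}9.png"),cv2.imread(f"pics/{n}0.png")).max(2)
    cv2.imwrite(f"pics/d{n}.png",d)
```

```text
t 22.57 tcp [0.5083 0.234  0.0453] F [ 0.6  0.7 -2.1] gw 0.0149 
z [-8.e-04 -1.e-04 -1.e+00] yang 11.86 shift [ 2.   3.2 33.8] rz 0.06443313294658992
[-0.97  0.59  0.56  2.   -0.48  0.69  0.1 ] 39.15512144565582
scene pred tip [264.3 208.2] shoulder [227.5 191.3]
top pred tip [251.5 220.3] shoulder [202.5 231.1]
wrist pred tip [280.6 482.7] shoulder [280.4 302.1]
```

Run:
```python
from h import *
for n,S,T in(("scene",(227.5,191.3),(264.3,208.2)),("top",(202.5,231.1),(251.5,220.3))):
    im=cv2.GaussianBlur(cv2.imread(f"pics/{n}9.png"),(3,3),0).max(2).astype(np.float32); b=cv2.GaussianBlur(cv2.imread(f"pics/{n}0.png"),(3,3),0).max(2).astype(np.float32)
    S=np.array(S);T=np.array(T);e=(T-S)/np.linalg.norm(T-S);nn=np.array([-e[1],e[0]])
    for k in np.arange(.3,1.25,.05):
        P=S+k*(T-S); s=np.arange(-8,9); q=np.array([P+i*nn for i in s],np.float32)
        f=lambda I: cv2.remap(I,q[:,0].reshape(1,-1),q[:,1].reshape(1,-1),cv2.INTER_LINEAR)[0]
        print(n,round(k,2),(f(im)-f(b)).astype(int))
```

```text
scene 0.3 [-17 -17 -17 -18 -17 -23 -44 -74 -90 -76 -29  34  86 101  92  78  67]
scene 0.35 [-17 -18 -16 -13 -10 -16 -36 -60 -67 -41  19  79  96  86  75  67  51]
scene 0.4 [-17 -14  -7   0   5   3 -10 -25 -23  -2  34  66  76  73  62  44  18]
scene 0.45 [ -7   0   4   8  14  24  28  10 -10  -8  22  54  60  45  27  11   0]
scene 0.5 [  5   7   8   9  10  13   1 -29 -42 -24   7  28  26  14   8   4  -4]
scene 0.55 [  9   8   8   9   9   2 -25 -59 -71 -58 -31  -6   7   8   8   4  -5]
scene 0.6 [  8   8   8   9   9   0 -31 -73 -97 -87 -48  -9   7   9   9   3  -4]
scene 0.65 [   9    9    9    9    8   -4  -37  -78 -104  -98  -59  -13    5    8
    7    2   -5]
scene 0.7 [   8    8    8    8    7   -3  -33  -75 -102  -97  -56  -12    5    8
    7    2   -6]
scene 0.75 [   8    8    8    8    8    0  -29  -73 -103  -94  -52  -12    5    9
    8    4   -2]
scene 0.8 [   9    9    9    9    8    0  -29  -74 -101  -88  -48  -11    5    8
    8    6   -1]
scene 0.85 [  9   9   9   9   9   1 -25 -58 -79 -75 -46 -12   5   9   9   7  -1]
scene 0.9 [  8   8   9   9   7  -5 -39 -79 -99 -92 -57 -14   6
[... 1309 characters left out ...]
.8 [-45 -37 -38 -42 -46 -53 -65 -78 -86 -86 -81 -73 -65 -63 -62 -60 -61]
top 0.85 [ -4   1   3   0  -4 -18 -45 -73 -84 -85 -80 -71 -65 -61 -61 -62 -61]
top 0.9 [  4   6   7   6   2  -9 -35 -66 -86 -88 -82 -72 -63 -59 -58 -59 -61]
top 0.95 [  6   5   5   6   7   3 -13 -46 -75 -84 -79 -69 -62 -56 -51 -53 -59]
top 1.0 [  6   6   5   4   4   5   0 -17 -45 -67 -73 -67 -62 -60 -59 -60 -61]
top 1.05 [  6   6   6   5   6   8   7   3  -9 -31 -49 -55 -56 -58 -59 -60 -61]
top 1.1 [  5   5   5   3   2   3   5   5   0 -13 -34 -49 -55 -60 -63 -62 -61]
top 1.15 [  4   4   5   6   6   4   4   4   5   0 -11 -31 -48 -56 -58 -59 -62]
top 1.2 [  6   5   2   2   3   4   5   6   4  -6 -24 -43 -53 -52 -48 -48 -53]
```

The shaft lies within about 1 mm of the prediction in both views, and its tip is where I expected. I'll lower it to the hole's height and start threading.

Emit:
step_arm(moves=[{"rx": 0,"ry": 0,"rz": 0,"dx": 0,"dy": 3.5,"dz": 10,"gripper": -1},{"rx": 0,"ry": 0,"rz": 0,"dx": 0,"dy": 0,"dz": 16,"gripper": -1},{"rx": 0,"ry": 0,"rz": 0,"dx": 0,"dy": 0,"dz": 8,"gripper": -1},{"rx": 0,"ry": 0,"rz": 0,"dx": 0,"dy": 0,"dz": 0,"gripper": -1},{"rx": 0,"ry": 0,"rz": 0,"dx": 0,"dy": 0,"dz": 0,"gripper": -1},{"rx": 0,"ry": 0,"rz": 0,"dx": 0,"dy": 0,"dz": 0,"gripper": -1}])

```text
clock: 23.48
tcp_pos: [0.5127, 0.2347, 0.0119]
orientation: [1.984, 2.436, 0.001]
contact_force: [0.5, -0.8, -1.0]
grip_width: 0.0147
gripper_force: 39.1
```

Run:
```python
from h import *
go([.511,.2366,.0115],11.8); o=r.get_obs(); T=o["tcp_pos"]
n="scene"; im=r.grab_frame(n); c=cam(n); a=np.radians(-78.2); d=np.array([np.cos(a),np.sin(a),0]); G=T+[0,0,.0125]
v=np.array([-.2045,.979,0]);u=np.array([.979,.2045,0]);O=np.array([.5378,.0205,0])
q=G+.142*d-O; print("tip case",q@u,q@v,q[2])
S,T2=proj(c,G+.022*d),proj(c,G+.142*d); print(S,T2)
im=cv2.GaussianBlur(im,(3,3),0).max(2).astype(np.float32); b=cv2.GaussianBlur(cv2.imread("pics/scene0.png"),(3,3),0).max(2).astype(np.float32)
e=(T2-S)/np.linalg.norm(T2-S);nn=np.array([-e[1],e[0]])
for k in(.6,.7,.8,.9,.95,1,1.05):
    q=np.array([S+k*(T2-S)+i*nn for i in range(-6,7)],np.float32); f=lambda I: cv2.remap(I,q[:,0].reshape(1,-1),q[:,1].reshape(1,-1),cv2.INTER_LINEAR)[0]
    print(k,(f(im)-f(b)).astype(int))
```

```text
t 23.48 tcp [0.5127 0.2347 0.0119] F [ 0.5 -0.8 -1. ] gw 0.0147 
z [ 6.e-04  4.e-04 -1.e+00] yang 11.69 shift [ 2.2 -1.2  0.4] rz -0.113596278838628
tip case 0.019183420043022027 0.07281572480667484 0.024355457306126274
[229.64784991 202.44962927] [265.91973084 219.74681232]
0.6 [  9   6  -6 -34 -65 -79 -85 -87 -76 -64 -69 -77 -75]
0.7 [   9    2  -22  -53  -75  -90  -99 -103 -103  -99  -93  -84  -74]
0.8 [   7   -8  -38  -67  -84  -95 -102 -106 -106 -100  -93  -82  -73]
0.9 [  9   9   7  -5 -31 -69 -94 -94 -74 -57 -58 -64 -60]
0.95 [  9   9   8   0 -20 -58 -80 -80 -71 -58 -44 -28 -14]
1 [  4  -2 -16 -33 -50 -58 -55 -42 -26 -12  -1   3   5]
1.05 [-30 -45 -52 -49 -39 -25 -11  -1   3   5   5   4   3]
```

Emit:
step_arm(moves=[{"rx": 0,"ry": 0,"rz": 0,"dx": -6,"dy": 0,"dz": 0,"gripper": -1},{"rx": 0,"ry": 0,"rz": 0,"dx": -6,"dy": -0.4,"dz": 0,"gripper": -1},{"rx": 0,"ry": 0,"rz": 0,"dx": -6,"dy": 0,"dz": 0,"gripper": -1},{"rx": 0,"ry": 0,"rz": 0,"dx": -4,"dy": 0,"dz": 0,"gripper": -1},{"rx": 0,"ry": 0,"rz": 0,"dx": -4,"dy": 0,"dz": 0,"gripper": -1},{"rx": 0,"ry": 0,"rz": 0,"dx": -3,"dy": 0,"dz": 0,"gripper": -1},{"rx": 0,"ry": 0,"rz": 0,"dx": 0,"dy": 0,"dz": 0,"gripper": -1}])

```text
clock: 24.4
tcp_pos: [0.5179, 0.2058, 0.0115]
orientation: [1.984, 2.436, -0.0]
contact_force: [0.1, 0.4, -1.0]
grip_width: 0.015
gripper_force: 39.1
```

Emit:
step_arm(moves=[{"rx": 0,"ry": 0,"rz": 0,"dx": -3,"dy": 0,"dz": 0,"gripper": -1},{"rx": 0,"ry": 0,"rz": 0,"dx": -3,"dy": 0,"dz": 0,"gripper": -1},{"rx": 0,"ry": 0,"rz": 0,"dx": 0,"dy": 0,"dz": 0,"gripper": -1}])

```text
clock: 24.78
tcp_pos: [0.5191, 0.1998, 0.0115]
orientation: [1.984, 2.435, -0.0]
contact_force: [-0.2, 0.2, -2.0]
grip_width: 0.015
gripper_force: 39.1
```

Emit:
step_arm(moves=[{"rx": 0,"ry": 0,"rz": 0,"dx": -4,"dy": 0,"dz": 0,"gripper": -1},{"rx": 0,"ry": 0,"rz": 0,"dx": -4,"dy": 0,"dz": 0,"gripper": -1},{"rx": 0,"ry": 0,"rz": 0,"dx": -4,"dy": 0,"dz": 0,"gripper": -1},{"rx": 0,"ry": 0,"rz": 0,"dx": -4,"dy": 0,"dz": 0,"gripper": -1},{"rx": 0,"ry": 0,"rz": 0,"dx": -4,"dy": 0,"dz": 0,"gripper": -1}])

```text
clock: 25.4
tcp_pos: [0.5232, 0.1803, 0.0115]
orientation: [-1.984, -2.436, 0.0]
contact_force: [0.2, 0.0, -1.2]
grip_width: 0.0144
gripper_force: 39.1
```

Emit:
step_arm(moves=[{"rx": 0,"ry": 0,"rz": 0,"dx": -4,"dy": 0,"dz": 0,"gripper": -1},{"rx": 0,"ry": 0,"rz": 0,"dx": -4,"dy": 0,"dz": 0,"gripper": -1},{"rx": 0,"ry": 0,"rz": 0,"dx": -3,"dy": 0,"dz": 0,"gripper": -1},{"rx": 0,"ry": 0,"rz": 0,"dx": -3,"dy": 0,"dz": 0,"gripper": -1}])

```text
clock: 25.9
tcp_pos: [0.526, 0.1668, 0.0115]
orientation: [-1.984, -2.436, -0.0]
contact_force: [0.4, 0.0, -2.5]
grip_width: 0.0146
gripper_force: 39.1
```

Emit:
step_arm(moves=[{"rx": 0,"ry": 0,"rz": 0,"dx": -4,"dy": 0,"dz": 0,"gripper": -1},{"rx": 0,"ry": 0,"rz": 0,"dx": -4,"dy": 0,"dz": 0,"gripper": -1},{"rx": 0,"ry": 0,"rz": 0,"dx": -4,"dy": 0,"dz": 0,"gripper": -1},{"rx": 0,"ry": 0,"rz": 0,"dx": -4,"dy": 0,"dz": 0,"gripper": -1},{"rx": 0,"ry": 0,"rz": 0,"dx": -4,"dy": 0,"dz": 0,"gripper": -1}])

```text
clock: 26.52
tcp_pos: [0.5301, 0.1471, 0.0115]
orientation: [-1.984, -2.436, -0.0]
contact_force: [0.8, -0.7, -1.7]
grip_width: 0.0145
gripper_force: 39.1
```

Emit:
step_arm(moves=[{"rx": 0,"ry": 0,"rz": 0,"dx": -4,"dy": 0,"dz": 0,"gripper": -1},{"rx": 0,"ry": 0,"rz": 0,"dx": -4,"dy": 0,"dz": 0,"gripper": -1},{"rx": 0,"ry": 0,"rz": 0,"dx": -4,"dy": 0,"dz": 0,"gripper": -1},{"rx": 0,"ry": 0,"rz": 0,"dx": -4,"dy": 0,"dz": 0,"gripper": -1}])

```text
clock: 27.02
tcp_pos: [0.5333, 0.1314, 0.0115]
orientation: [-1.984, -2.436, -0.0]
contact_force: [-0.5, 0.5, -0.3]
grip_width: 0.0147
gripper_force: 39.1
```

Emit:
step_arm(moves=[{"rx": 0,"ry": 0,"rz": 0,"dx": -4,"dy": 0,"dz": 0,"gripper": -1},{"rx": 0,"ry": 0,"rz": 0,"dx": -4,"dy": 0,"dz": 0,"gripper": -1},{"rx": 0,"ry": 0,"rz": 0,"dx": -4,"dy": 0,"dz": 0,"gripper": -1}])

```text
clock: 27.4
tcp_pos: [0.5357, 0.1196, 0.0115]
orientation: [-1.984, -2.436, 0.0]
contact_force: [0.3, -0.1, -0.7]
grip_width: 0.0146
gripper_force: 39.1
```

Emit:
step_arm(moves=[{"rx": 0,"ry": 0,"rz": 0,"dx": -4,"dy": 0,"dz": 0,"gripper": -1},{"rx": 0,"ry": 0,"rz": 0,"dx": -4,"dy": 0,"dz": 0,"gripper": -1},{"rx": 0,"ry": 0,"rz": 0,"dx": -4,"dy": 0,"dz": 0,"gripper": -1},{"rx": 0,"ry": 0,"rz": 0,"dx": -4,"dy": 0,"dz": 0,"gripper": -1}])

```text
clock: 27.9
tcp_pos: [0.539, 0.104, 0.0115]
orientation: [1.984, 2.436, 0.0]
contact_force: [0.7, 0.6, -0.9]
grip_width: 0.0145
gripper_force: 39.1
```

Emit:
step_arm(moves=[{"rx": 0,"ry": 0,"rz": 0,"dx": -3,"dy": 0,"dz": 0,"gripper": -1},{"rx": 0,"ry": 0,"rz": 0,"dx": -2,"dy": 0,"dz": 0,"gripper": -1},{"rx": 0,"ry": 0,"rz": 0,"dx": 0,"dy": 0,"dz": 0,"gripper": -1}])

```text
clock: 28.28
tcp_pos: [0.54, 0.0992, 0.0115]
orientation: [1.984, 2.436, -0.0]
contact_force: [0.6, -0.7, -1.9]
grip_width: 0.0145
gripper_force: 39.1
```

Emit:
step_arm(moves=[{"rx": 0,"ry": 0,"rz": 0,"dx": -1,"dy": 0,"dz": 0,"gripper": -1},{"rx": 0,"ry": 0,"rz": 0,"dx": -1,"dy": 0,"dz": 0,"gripper": -1},{"rx": 0,"ry": 0,"rz": 0,"dx": 0,"dy": 0,"dz": 0,"gripper": -1}])

```text
clock: 28.65
tcp_pos: [0.5403, 0.0973, 0.0115]
orientation: [1.984, 2.436, -0.0]
contact_force: [-0.1, -0.2, -0.8]
grip_width: 0.0144
gripper_force: 39.1
```

Emit:
step_arm(moves=[{"rx": 0,"ry": 0,"rz": 0,"dx": -1,"dy": 0,"dz": 0,"gripper": -1},{"rx": 0,"ry": 0,"rz": 0,"dx": -1,"dy": 0,"dz": 0,"gripper": -1},{"rx": 0,"ry": 0,"rz": 0,"dx": 0,"dy": 0,"dz": 0,"gripper": -1}])

```text
clock: 29.02
tcp_pos: [0.5405, 0.0965, 0.0115]
orientation: [-1.982, -2.436, -0.001]
contact_force: [-1.7, 4.2, -0.3]
grip_width: 0.0145
gripper_force: 39.2
```

Emit:
step_arm(moves=[{"rx": 0,"ry": 0,"rz": 0,"dx": -1,"dy": 0,"dz": 0,"gripper": -1},{"rx": 0,"ry": 0,"rz": 0,"dx": 0,"dy": 0,"dz": 0,"gripper": -1}])

```text
clock: 29.28
tcp_pos: [0.5405, 0.0965, 0.0115]
orientation: [-1.98, -2.436, -0.002]
contact_force: [-2.0, 7.9, 0.6]
grip_width: 0.0147
gripper_force: 39.4
```

The force rose to 8 N along the passage, so the head has met the wall. I'll relieve the push a little, open the fingers and look from the scene camera before lifting.

Emit:
step_arm(moves=[{"rx": 0,"ry": 0,"rz": 0,"dx": 1,"dy": 0,"dz": 0,"gripper": -1},{"rx": 0,"ry": 0,"rz": 0,"dx": 0,"dy": 0,"dz": 0,"gripper": 0},{"rx": 0,"ry": 0,"rz": 0,"dx": 0,"dy": 0,"dz": 0,"gripper": 0},{"rx": 0,"ry": 0,"rz": 0,"dx": 0,"dy": 0,"dz": 0,"gripper": 0},{"rx": 0,"ry": 0,"rz": 0,"dx": 0,"dy": 0,"dz": 0,"gripper": 0},{"rx": 0,"ry": 0,"rz": 0,"dx": 0,"dy": 0,"dz": 0,"gripper": 0}])

```text
clock: 30.02
tcp_pos: [0.5408, 0.0953, 0.0115]
orientation: [1.984, 2.436, 0.0]
contact_force: [-0.0, -0.6, 0.3]
grip_width: 0.0425
gripper_force: 0.0
```

Emit:
step_arm(moves=[{"rx": 0,"ry": 0,"rz": 0,"dx": 0,"dy": 0,"dz": -10,"gripper": 0},{"rx": 0,"ry": 0,"rz": 0,"dx": 0,"dy": 0,"dz": -40,"gripper": 0},{"rx": 0,"ry": 0,"rz": 0,"dx": 0,"dy": 0,"dz": -50,"gripper": 0},{"rx": 0,"ry": 0,"rz": 0,"dx": 30,"dy": 0,"dz": -50,"gripper": 0},{"rx": 0,"ry": 0,"rz": 0,"dx": 50,"dy": 0,"dz": 0,"gripper": 0},{"rx": 0,"ry": 0,"rz": 0,"dx": 50,"dy": 0,"dz": 0,"gripper": 0},{"rx": 0,"ry": 0,"rz": 0,"dx": 0,"dy": 0,"dz": 0,"gripper": 0},{"rx": 0,"ry": 0,"rz": 0,"dx": 0,"dy": 0,"dz": 0,"gripper": 0}])

```text
clock: 31.02
tcp_pos: [0.5144, 0.2222, 0.1619]
orientation: [1.983, 2.436, -0.0]
contact_force: [0.7, -1.4, 1.2]
grip_width: 0.0428
gripper_force: 0.0
```

Run:
```python
from h import *
v=np.array([-.2045,.979,0]);u=np.array([.979,.2045,0]);O=np.array([.5378,.0205,0])
print(r.get_obs()["clock"],r.get_obs()["tcp_pos"])
for n in("scene","top"):
    im=cv2.GaussianBlur(r.grab_frame(n),(3,3),0).max(2).astype(np.float32); b=cv2.GaussianBlur(cv2.imread(f"pics/{n}0.png"),(3,3),0).max(2).astype(np.float32); c=cam(n)
    for y in list(range(-84,-48,4))+list(range(48,104,4)):
        P=O+u*.018+v*y/1000+[0,0,.023]; p=proj(c,P); w=proj(c,P+v*.005)-p; w/=np.linalg.norm(w); nn=np.array([-w[1],w[0]])
        q=np.array([p+i*nn for i in range(-4,5)],np.float32); f=lambda I: cv2.remap(I,q[:,0].reshape(1,-1),q[:,1].reshape(1,-1),cv2.INTER_LINEAR)[0]
        print(n,y,(f(im)-f(b)).astype(int))
```

```text
31.025 [0.5144113  0.22221586 0.16185408]
scene -84 [6 6 6 6 7 7 6 6 6]
scene -80 [6 5 5 6 6 6 6 6 6]
scene -76 [0 1 3 5 6 6 7 6 7]
scene -72 [-10  -9  -1   4   5   5   6   6   6]
scene -68 [-15 -15  -4   2   3   4   6   7   6]
scene -64 [-13 -12  -6  -4   0  10  16  13   6]
scene -60 [ -6  -8  -8 -10  -7   2  10   6   4]
scene -56 [  0  -4  -7 -11  -8  -1   1   1   3]
scene -52 [  3  -1 -12 -19 -17  -8  -1   1   4]
scene 48 [ -8  -7  -7  -6  -5  -2   0   0 -12]
scene 52 [ -7  -7  -6  -5  -4  -1   1   1 -10]
scene 56 [ -5  -4  -2   0   0   2   4   3 -10]
scene 60 [ -1   0   2   3   3   4   4   2 -11]
scene 64 [  3   3   4   5   4   2  -3 -13 -29]
scene 68 [  4   4   5   1  -7 -22 -38 -48 -52]
scene 72 [  3   0  -9 -23 -39 -56 -68 -68 -48]
scene 76 [-14 -29 -44 -59 -71 -81 -85 -64 -29]
scene 80 [ -48  -61  -73  -84  -94 -101  -96  -67  -24]
scene 84 [ -75  -84  -94 -104 -113 -117 -109  -71  -22]
scene 88 [-104 -111 -115 -116 -118 -116  -99  -60  -17]
scene 92 [-103 -118 -118 -116 -110 -100  -75  -35   -2]
scene 96 [-55 -77 -86 -84 -75 -59 -33  -9   4]
scene 100 [ -7 -21 -28 -27 -19 -1
[... 287 characters left out ...]
25 -24 -17  -9  -8 -11]
top -52 [ 2 -2 -6 -8 -7 -5 -2 -2 -7]
top 48 [-58 -55 -55 -53 -51 -52 -56 -57 -54]
top 52 [-61 -57 -55 -55 -55 -57 -58 -53 -39]
top 56 [-60 -55 -55 -58 -62 -62 -51 -34 -17]
top 60 [-65 -61 -58 -60 -63 -56 -37 -15  -3]
top 64 [-79 -78 -76 -76 -75 -66 -44 -22 -11]
top 68 [-91 -93 -94 -96 -94 -82 -56 -32 -20]
top 72 [ -92  -98 -101 -101  -99  -86  -61  -36  -22]
top 76 [-90 -99 -99 -98 -96 -86 -62 -34 -21]
top 80 [-83 -94 -96 -96 -96 -85 -61 -34 -21]
top 84 [-74 -89 -93 -95 -94 -82 -58 -33 -20]
top 88 [-66 -82 -87 -89 -88 -76 -52 -29 -20]
top 92 [-51 -64 -71 -72 -71 -60 -42 -27 -21]
top 96 [-18 -26 -32 -37 -39 -36 -29 -20 -16]
top 100 [  2   0   0  -3  -6 -11 -10  -7  -5]
```

The rod is through: its nose shows about 16–20 mm beyond the far wall. The head's end is at case y≈95 mm against 94 mm when home, and the arm is clear. Handing in.

```bash
python3 -c "
from bench import r
print(r.hand_in())"
```

```text
the job is handed in; nothing more can be done
None
```

The lid is fully home and the locking rod is threaded through to its head and released, handed in at about 31 s; the hand-in returned no verdict, so I can't confirm the judged result.

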